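# Stack the porcelain jars into a pyramid

### The arm

A 7-joint arm with a two-finger parallel gripper is mounted at the origin on the work surface. World frame = base frame: x ahead of the robot, y to its left, z up, the work surface at z = 0. Lengths are in m, angles in rad, forces in N, time in s.
With the tool pointing down it reaches from about 0.4 to 0.875 m from the base axis. Payload 19.3 kg.
Tool frame: the origin (TCP) lies at the very end of the fingers, on their centre line; the grasp point (between the pads) lies 19 mm behind it; z points along the fingers, y is the line along which they close (so a half turn about z gives the same grasp; the last joint's range is limited). The gripper opens to 85 mm and grips with 20 to 120 N. Pads are 22 mm wide; open, the fingers measure 114 mm over their backs; the gripper's body (76 mm by 85 mm) begins 54 mm behind the grasp point. The pads swing forward as they close: fully open they stand 13 mm farther back than shut.
Start: joints at [1.148, 0.521, -0.036, 1.599, 0.021, 1.021, -0.113], TCP at [0.216, -0.587, 0.231] pointing down, gripper open.
Joint ranges: [-2.91, 2.91], [-0.3, 2.13], [-1.5, 1.42], [0.17, 2.43], [-1.26, 4.41], [0.16, 1.93], [-2.52, 2.52]. Speed limits (rad/s): [1.89, 1.89, 2.39, 2.39, 3.01, 3.01, 3.01].

### API

Orientations are given as [roll, pitch, yaw] about the fixed x, y, z axes, in that order (R = Rz(yaw) Ry(pitch) Rx(roll)).
In Python, from workcell import monitor, optics, job_done gives the robot as it stands.
- The arm moves only by the shell command python3 -m handwheel 'ROWS' [FORCE]. ROWS is JSON, a list of rows, each an object of numbers: "dx", "dy", "dz": the shift along the tool's x, y, z in cm; "wx", "wy", "wz": the turn, a rotation vector about the tool's x, y, z in rad; "claw": the opening in per cent of the stroke, from 0 (shut) to 100 (fully open). A call has 1 to 8 rows; each row shifts and turns the commanded pose from where the row before left it, along the tool's axes as they then stand; what a row does not reach is not made up. A row lasts 1/8 s, in which the tool goes at most 62.5 mm and 10.7 degrees, less where a joint would pass 70% of its speed; a pose out of reach is approached as far as the arm can. A call with a gripper value outside its range is refused whole. The fingers move at their own pace and stop on an object; FORCE is the grip in N (left out, the last holds). Time passes only in rows, so rows that do not move let the fingers close. It gives the time, the measured TCP pose, the force, the opening and the grip force at its end, in the units of the state.
- monitor.observe(): the state, without advancing time (a new reading comes with each control period).
- optics.grab_frame(name): name is "side" or "top" or "wrist"; returns a dict with "frame" (384x512x3 uint8, blue, green, red), "fovy" (degrees; the focal length in pixels is half the picture's height over the tangent of half this angle, whatever the lens; pixels are square), "cx", "cy" (the principal point, pixels), "R" (3x3) and "t" (3): a world point X has camera coordinates R X + t. Camera axes: x right, y down, z forward; pixel columns grow to the right and rows downward; lengths in m; the calibration is good to about 2 mm. A picture is of the moment at which its call begins. There is no depth.
- job_done(): hands the job in; it is judged then, once.
Trained networks look in the newest picture that a camera, given by its name, has taken for a name from the list of things; names that differ only in an ending like _2 or _b are one class to them, and where a whole thing is asked for, a point or a joint stands for the part that bears it (a point fixed in the world has none). Each returns a list of dicts, best first, with "p" (0 to 1); they miss things now and then, are a little off and sometimes report something else, mostly with a low value. They report only what shows in the picture. A call takes as long as a camera call. They do not tell look-alikes from the thing itself.
- optics.masks_of(name, camera): "region" (384x512 bool, what is visible of it) and "rect" ([left, top, width, height] in pixels, round what is visible of it).
The state is a dict: "clock": time; "qpos": joint angles; "qd": joint speeds; "joint_efforts": joint torques, N m; "position": TCP position; "tool_rot": TCP orientation; "force": force on the tool from outside, world axes, zero at the start; "moment": the same for the moment, N m; "grip_width": finger opening in m; "finger_force": force on a finger pad.
Only numpy, scipy, OpenCV 4.12 (cv2) and the standard library are available. Lean on these libraries where they do the work, as an engineer would, in place of code of your own. Each camera call takes 0.05 s, during which the arm holds its last target. There are 200 camera calls.

### The job

Finish the pyramid of porcelain jars on the white cradle: take the two green-lidded jars from the sloping rack and lay one in each gap of the bottom row, and only then saddle the blue-lidded jar in the gap on top of the two green ones. All jars must lie level, in line with those beneath and with their ends about flush, and be set down gently, not dropped, and left at rest; the lids may point either way. Leave the orange-lidded jar in the rack, keep the bottom row in place and do not disturb the other things on the bench.

Things in the scene. Friction and masses are not known exactly. Their poses are not given: they have to be found in the camera images.
- rack: Fixed white rack, 248 mm wide, with four rubber-railed troughs 56 mm apart, a jar in each. The jars' axes slope 30 degrees from level, falling along rack x (roughly away from the robot), lid end low. To grip one square to its ends the fingers must point 30 degrees off vertical: down and back towards the robot, against rack x. Origin: on the bench under point rack_row; y along the row, z up.
- rack_row (a point): Mid-point of the four jars' centres in the rack, 115 mm above the bench; axes as the rack's. The trough is 5 mm shorter than the jar at either end. At its low end a lip 24 mm wide covers the end face from 16 mm below the jar's axis downwards (measured square to the axis): fingertips within 12 mm below the axis clear it. A jar lifts out square to the slope.
- cradle: Fixed white cradle, 46 mm long (x), 150 mm wide (y), blue cheeks, carrying the bottom row: three grey-lidded jars lying level, axes along cradle x, 43 mm apart along y, axes 52 mm above the bench; rubber rails hold them sideways, but they can slide endways. Origin: on the bench under its middle; x roughly away from the robot, y along the row to the left, z up.
- rack_header (a point): Middle of the top edge of the rack's white header board, 4 mm thick and as wide as the rack. It stands square to the slope 44 mm beyond the jars' upper ends, on the robot's side, and reaches 45 mm above the jars' axes (square to them), so it leans over the jars and bars a straight-down tool; a tool square to the jar clears it.
- gap_left (a point): Where the middle of a jar lies once it is saddled in the gap between the left and the middle bottom jar: 85.6 mm above the bench. Axes as the cradle's.
- gap_right (a point): The same for the gap between the middle and the right bottom jar. 43 mm from gap_left, so that the two second-layer jars lie 3 mm apart.
- top_saddle (a point): Where the middle of the top jar lies once it is saddled between the two second-layer jars: 119.4 mm above the bench. Axes as the cradle's.
- jar_green_a: Closed white plastic jar with green lid, smooth cylinder, 40 mm in diameter, 56 mm long, about 90 g. Origin at its middle, on its axis; its x axis runs along the jar's axis towards the lid. Both ends are flat and free, so it can be gripped end to end (56 mm). Starts in any of the rack's troughs.
- jar_green_b: The other green-lidded jar, alike: 40 mm in diameter, 56 mm long; origin and axes alike.
- jar_blue: Jar with blue lid, otherwise alike (40 mm in diameter, 56 mm long; origin and axes alike), in the rack; it goes on top.
- jar_orange: Jar with orange lid, alike, in the rack; it stays there.
- base_left: Grey-lidded jar of the bottom row, at the cradle's +y end; same size, origin at its middle, x along its axis.
- base_mid: Grey-lidded jar in the middle of the bottom row, alike.
- base_right: Grey-lidded jar of the bottom row at the cradle's -y end, alike.
- brush: Brush, 150 mm long, lying along x between the rack and the cradle, about 20 mm high. Bystander.
- bottle: Small closed bottle, 44 mm in diameter, 100 mm high, behind the work. Origin under its middle. Bystander.
- stone_model: Round plaster model of a dental arch, 66 mm across, 26 mm high, behind the work. Origin under its middle. Bystander.
- dish: White glazed dish, 90 mm across, 14 mm high, at the right. Origin under its middle. Bystander.
- bur_block: Blue block with five burs, 60 x 35 mm, 44 mm high, at the left. Origin under its middle. Bystander.
Mind the look-alikes: they are no part of the job. What is shaped like the jar_green_b but purple is not meant. What is shaped like the jar_blue but purple is not meant.

How it is judged:
On the way, in this order (a step that is already met when the one before it is completed fails the run):
1. one green-lidded jar lies released in a gap of the bottom row ((((distance between jar_green_a and gap_left below 0.012 m and angle between the x axis of jar_green_a and the x axis of cradle, either way round below 0.15 rad) and contact force between the fingers and jar_green_a below 0.05 N and linear speed of jar_green_a below 0.03 m/s) or ((distance between jar_green_a and gap_right below 0.012 m and angle between the x axis of jar_green_a and the x axis of cradle, either way round below 0.15 rad) and contact force between the fingers and jar_green_a below 0.05 N and linear speed of jar_green_a below 0.03 m/s) or ((distance between jar_green_b and gap_left below 0.012 m and angle between the x axis of jar_green_b and the x axis of cradle, either way round below 0.15 rad) and contact force between the fingers and jar_green_b below 0.05 N and linear speed of jar_green_b below 0.03 m/s) or ((distance between jar_green_b and gap_right below 0.012 m and angle between the x axis of jar_green_b and the x axis of cradle, either way round below 0.15 rad) and contact force between the fingers and jar_green_b below 0.05 N and linear speed of jar_green_b below 0.03 m/s))), for 0.2 s.
2. both green-lidded jars lie released, one in each gap of the bottom row ((((distance between jar_green_a and gap_left below 0.012 m and angle between the x axis of jar_green_a and the x axis of cradle, either way round below 0.15 rad) and (distance between jar_green_b and gap_right below 0.012 m and angle between the x axis of jar_green_b and the x axis of cradle, either way round below 0.15 rad)) or ((distance between jar_green_a and gap_right below 0.012 m and angle between the x axis of jar_green_a and the x axis of cradle, either way round below 0.15 rad) and (distance between jar_green_b and gap_left below 0.012 m and angle between the x axis of jar_green_b and the x axis of cradle, either way round below 0.15 rad))) and contact force between the fingers and jar_green_a below 0.05 N and contact force between the fingers and jar_green_b below 0.05 N), for 0.2 s.
3. the blue-lidded jar lies released on top, between the two green ones (all of step 2 and distance between jar_blue and top_saddle below 0.012 m and angle between the x axis of jar_blue and the x axis of cradle, either way round below 0.15 rad and contact force between the fingers and jar_blue below 0.05 N), for 0.2 s.
At the end, for the whole second after the job is handed in: Green-lidded jars centred within 12 mm of the two gap points, one each, and the blue-lidded one within 12 mm of the top saddle point; all within 0.15 rad of the cradle's x direction, released, at rest (under 0.02 m/s); bottom jars at rest, moved under 10 mm (all of step 3 and linear speed of each of jar_green_a, jar_green_b, jar_blue, base_left, base_mid, base_right below 0.02 m/s and distance of each of base_left, base_mid, base_right from where it was at the start of the episode below 0.01 m); the robot touches nothing.
It fails at once if the orange-lidded jar is moved more than 15 mm (distance of jar_orange from where it was at the start of the episode above 0.015 m).
It fails at once if a bystander on the bench is moved more than 25 mm (distance of any of brush, bottle, stone_model, dish, bur_block from where it was at the start of the episode above 0.025 m).
It fails at once if one of the jars is dropped: it moves faster than 0.5 m/s while the fingers do not touch it (a free fall of about 13 mm) ((contact force between the fingers and jar_green_a below 0.05 N and linear speed of jar_green_a above 0.5 m/s) or (contact force between the fingers and jar_green_b below 0.05 N and linear speed of jar_green_b above 0.5 m/s) or (contact force between the fingers and jar_blue below 0.05 N and linear speed of jar_blue above 0.5 m/s)).
It also fails if it takes over 72 s, if anything falls off the work surface, if the arm or the gripper's body presses on something with over 40 N, if the wrist force passes 120 N, or if a joint passes its speed limit or range.

## Working session

There is one attempt and no reset: what is moved stays moved. The work goes in short steps, Python scripts to look and compute and a shell command to move; the robot and the scene stay as the last step left them, time stands still between calls to the robot, and variables do not carry over. Pictures are saved under pics/ and viewed, at most 10 in all, crops included, and the job is handed in when it is done.

```bash
ls; mkdir -p pics; cat > h.py <<'E'
import numpy as np, cv2
from scipy.spatial.transform import Rotation as Ro
from workcell import monitor, optics, job_done
def K(c):
    f=192/np.tan(np.radians(c["fovy"])/2); return f
def proj(c,X):
    p=np.asarray(c["R"])@np.asarray(X)+np.asarray(c["t"]); f=K(c); return np.array([c["cx"]+f*p[0]/p[2],c["cy"]+f*p[1]/p[2]])
def ray(c,uv):
    R=np.asarray(c["R"]);d=R.T@np.array([(uv[0]-c["cx"])/K(c),(uv[1]-c["cy"])/K(c),1]); return -R.T@np.asarray(c["t"]),d/np.linalg.norm(d)
def onz(c,uv,z):
    o,d=ray(c,uv); return o+d*(z-o[2])/d[2]
def tri(obs):
    A=np.zeros((3,3));b=np.zeros(3)
    for c,uv in obs:
        o,d=ray(c,uv);P=np.eye(3)-np.outer(d,d);A+=P;b+=P@o
    X=np.linalg.solve(A,b); return X,[np.round(proj(c,X)-uv,1) for c,uv in obs]
E
python3 - <<'E'
from h import *
s=monitor.observe();print({k:np.round(v,3) for k,v in s.items()})
fr={n:optics.grab_frame(n) for n in("side","top","wrist")}
for n,c in fr.items(): print(n,c["fovy"],np.round(-np.asarray(c["R"]).T@c["t"],3),c["cx"],c["cy"]);cv2.imwrite(f"pics/{n}0.png",c["frame"])
cv2.imwrite("pics/both.png",cv2.resize(np.vstack([fr["side"]["frame"],fr["top"]["frame"]]),None,fx=.78,fy=.78))
for n in("side","top"):
  for o in("rack","cradle","jar_green_a","jar_blue","jar_orange","base_left","brush","bottle","rack_header"):
    for m in optics.masks_of(o,n)[:6]:
      ys,xs=np.nonzero(m["region"]); print(n,o,round(m["p"],2),np.round(m["rect"]),round(xs.mean(),1),round(ys.mean(),1))
E
```

```text
pics
{'clock': np.float64(0.0), 'qpos': array([ 1.148,  0.522, -0.036,  1.6  ,  0.021,  1.021, -0.113]), 'qd': array([ 0.   ,  0.001,  0.001,  0.001, -0.   , -0.001, -0.002]), 'joint_efforts': array([-2.0000e-03, -9.2711e+01,  1.9790e+00, -3.6994e+01,  1.8000e-02,
        8.0000e-03,  0.0000e+00]), 'position': array([ 0.216, -0.586,  0.231]), 'tool_rot': array([-3.14 ,  0.   ,  0.353]), 'force': array([-0.21 , -0.007, -0.478]), 'moment': array([-0.017, -0.019, -0.01 ]), 'finger_force': np.float64(0.0), 'grip_width': np.float64(0.086)}
side 46.0577051225357 [0.123 0.861 1.03 ] 255.6465262521403 190.01150360969905
top 46.0079993913851 [ 0.528 -0.004  1.32 ] 262.8558972866682 192.15597485781157
wrist 65.04298009211124 [ 0.281 -0.562  0.374] 255.9402471674475 191.50295146227194
side rack 0.86 [264. 134.  52.  90.] 294.7 186.4
side cradle 0.87 [232. 269.  27.  28.] 242.5 287.2
side cradle 0.34 [324. 148.  22.  15.] 334.0 155.7
side jar_green_a 0.74 [270. 178.  22.  19.] 280.7 186.7
side jar_green_a 0.6 [229. 186.  18.  12.] 240.1 192.6
side jar_green_a 0.46 [278. 156.  22.  14.] 287.8 163
[... 708 characters left out ...]
1.  21.] 331.9 145.6
top jar_green_a 0.57 [329. 195.  17.  22.] 337.4 205.0
top jar_blue 0.78 [350. 186.  16.  28.] 357.7 198.9
top jar_blue 0.66 [351. 248.  23.  28.] 362.1 261.5
top jar_orange 0.93 [310. 199.  18.  28.] 317.6 210.4
top base_left 0.68 [178. 223.  17.  20.] 186.4 232.2
top base_left 0.43 [308. 196.  19.  28.] 317.6 210.4
top base_left 0.21 [103. 216.  19.  21.] 113.8 225.3
top brush 0.96 [260. 204.  10.  52.] 264.2 227.6
top brush 0.51 [178. 222.  16.  20.] 186.4 231.8
top bottle 0.76 [169. 136.  26.  15.] 179.2 142.7
top bottle 0.66 [191. 219.  20.  18.] 201.6 228.5
top rack_header 0.89 [283. 192.  98.  58.] 330.4 223.0
top rack_header 0.52 [310. 196.  18.  28.] 317.3 210.1
```

View pics/both.png

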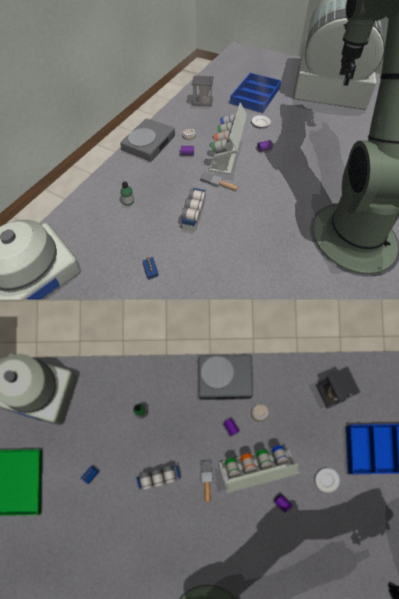

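```bash
python3 - <<'E'
import cv2,numpy as np
t=cv2.imread("pics/top0.png");s=cv2.imread("pics/side0.png")
a=cv2.resize(t[125:275,160:400],(800,500),interpolation=2)[:, :]
b=cv2.resize(s[120:310,220:340],(0,0),fx=3,fy=3,interpolation=2)
cv2.imwrite("pics/crop_top.png",a);cv2.imwrite("pics/crop_side.png",b)
E
```

```text
(no output)
```

View pics/crop_top.png

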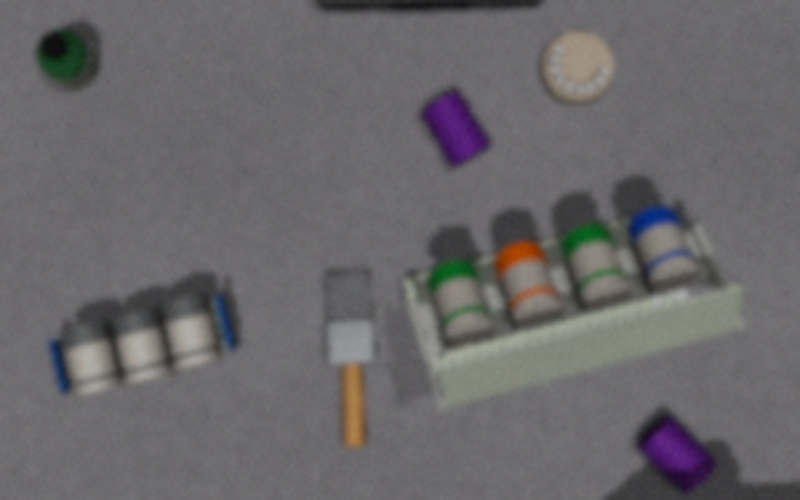

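View pics/crop_side.png

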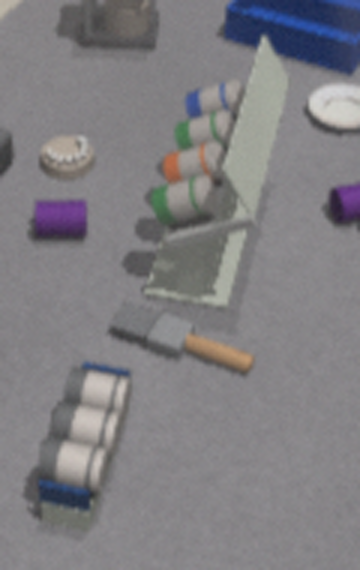

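The side picture shows the same scene as the top picture. Top pixels:
- **Rack jars, left to right:** green (298,215), orange (317,210), green (337,205), blue (358,199).
- **Cradle row:** centre at (202,228).
- **Purple look-alikes:** (296,164) and (363,261). These are not meant; the green and blue lids in the rack fit the description.

Next I compute rough positions and a viewing pose.

```bash
cat >> h.py <<'E'
def pose():
    s=monitor.observe(); return np.array(s["position"]),Ro.from_euler("xyz",s["tool_rot"])
def Rtool(psi,tilt=0):
    "tool down with yaw psi, then tilted: z leans back against heading psi-pi/2"
    h=np.array([np.sin(psi),-np.cos(psi),0]); z=np.array([0,0,-1.])
    y=h*np.cos(tilt)+z*np.sin(tilt); zz=z*np.cos(tilt)-h*np.sin(tilt)
    return Ro.from_matrix(np.column_stack([np.cross(y,zz),y,zz]))
def plan(pt,Rt,n,p=None,R=None):
    if p is None: p,R=pose()
    w=(R.inv()*Rt).as_rotvec(); print("total mm",np.round((pt-p)*1e3,1),"tool mm",np.round(R.inv().apply(pt-p)*1e3,1),"rot",np.round(w,3))
    for i in range(n):
        Ri=R*Ro.from_rotvec(w*i/n); d=Ri.inv().apply(pt-p)/n*100
        print([round(float(v),2) for v in d],[round(float(v),3) for v in w/n])
E
python3 - <<'E'
from h import *
c=optics.grab_frame("top")
G={n:onz(c,uv,.115) for n,uv in dict(gl=(298.6,215),o=(317.6,210.4),gr=(338.5,204.5),b=(358.6,199)).items()}
C={n:onz(c,uv,.06) for n,uv in dict(L=(187,232.5),M=(202.3,228.5),R=(217.3,223.5)).items()}
for k,v in {**G,**C}.items(): print(k,v.round(3))
w=optics.grab_frame("wrist");p,R=pose();M=R.as_matrix()
print("cam in tool",(M.T@(-np.asarray(w["R"]).T@w["t"]-p)).round(3));print((np.asarray(w["R"])@M).round(3))
plan(np.array([.44,-.1,.27]),Rtool(1.83),9)
E
```

```text
gl [ 0.561 -0.093  0.115]
o [ 0.573 -0.144  0.115]
gr [ 0.587 -0.2    0.115]
b [ 0.601 -0.254  0.115]
L [0.519 0.213 0.06 ]
M [0.53  0.171 0.06 ]
R [0.543 0.129 0.06 ]
cam in tool [ 0.069 -0.    -0.143]
[[ 0.     1.    -0.   ]
 [-0.962  0.    -0.272]
 [-0.272  0.     0.962]]
total mm [224.1 486.5  38.7] tool mm [ 378.3 -379.1  -38.7] rot [-0.    -0.    -1.477]
[4.2, -4.21, -0.43] [-0.0, -0.0, -0.164]
[4.84, -3.47, -0.43] [-0.0, -0.0, -0.164]
[5.34, -2.63, -0.43] [-0.0, -0.0, -0.164]
[5.7, -1.72, -0.43] [-0.0, -0.0, -0.164]
[5.9, -0.77, -0.43] [-0.0, -0.0, -0.164]
[5.95, 0.2, -0.43] [-0.0, -0.0, -0.164]
[5.83, 1.17, -0.43] [-0.0, -0.0, -0.164]
[5.56, 2.11, -0.43] [-0.0, -0.0, -0.164]
[5.14, 2.99, -0.43] [-0.0, -0.0, -0.164]
```

```bash
python3 - <<'E'
from h import *
plan(np.array([.46,-.12,.33]),Rtool(1.84),10)
E
```

```text
total mm [244.1 466.5  98.7] tool mm [ 390.2 -353.4  -98.7] rot [-0.    -0.    -1.487]
[3.9, -3.53, -0.99] [-0.0, -0.0, -0.149]
[4.38, -2.92, -0.99] [-0.0, -0.0, -0.149]
[4.77, -2.24, -0.99] [-0.0, -0.0, -0.149]
[5.05, -1.5, -0.99] [-0.0, -0.0, -0.149]
[5.21, -0.74, -0.99] [-0.0, -0.0, -0.149]
[5.26, 0.04, -0.99] [-0.0, -0.0, -0.149]
[5.2, 0.82, -0.99] [-0.0, -0.0, -0.149]
[5.02, 1.58, -0.99] [-0.0, -0.0, -0.149]
[4.73, 2.31, -0.99] [-0.0, -0.0, -0.149]
[4.34, 2.98, -0.99] [-0.0, -0.0, -0.149]
```

```bash
python3 -m handwheel '[{"dx":3.9,"dy":-3.5,"dz":-1,"wz":-0.149},{"dx":4.4,"dy":-2.9,"dz":-1,"wz":-0.149},{"dx":4.8,"dy":-2.2,"dz":-1,"wz":-0.149},{"dx":5,"dy":-1.5,"dz":-1,"wz":-0.149},{"dx":5.2,"dy":-0.7,"dz":-1,"wz":-0.149},{"dx":5.2,"dz":-1,"wz":-0.149},{"dx":5.2,"dy":0.8,"dz":-1,"wz":-0.149},{"dx":5,"dy":1.6,"dz":-1,"wz":-0.149}]'
python3 -m handwheel '[{"dx":4.7,"dy":2.3,"dz":-1,"wz":-0.149},{"dx":4.3,"dy":3,"dz":-1,"wz":-0.149},{},{}]'
cat > look.py <<'E'
from h import *
import sys,pickle
k=sys.argv[1]; c=optics.grab_frame("wrist"); out={}
for o in("jar_green_a","jar_blue","jar_orange","base_left","cradle","rack"):
    out[o]=optics.masks_of(o,"wrist")
    for m in out[o]:
        if m["p"]>.3: print(o,round(m["p"],2),np.round(m["rect"]))
pickle.dump((c,out),open(f"v{k}.pkl","wb")); cv2.imwrite(f"pics/w{k}.png",c["frame"]); print(pose()[0])
E
python3 look.py 1
```

```text
[ 0.21588933 -0.58649871  0.23127302]schema error: expected keys dx, dy, dz, wx, wy, wz, claw
schema error: expected keys dx, dy, dz, wx, wy, wz, claw
```

```bash
python3 -m handwheel '[{"dx":3.9,"dy":-3.5,"dz":-1,"wx":0,"wy":0,"wz":-0.149,"claw":100},{"dx":4.4,"dy":-2.9,"dz":-1,"wx":0,"wy":0,"wz":-0.149,"claw":100},{"dx":4.8,"dy":-2.2,"dz":-1,"wx":0,"wy":0,"wz":-0.149,"claw":100},{"dx":5,"dy":-1.5,"dz":-1,"wx":0,"wy":0,"wz":-0.149,"claw":100},{"dx":5.2,"dy":-0.7,"dz":-1,"wx":0,"wy":0,"wz":-0.149,"claw":100},{"dx":5.2,"dy":0,"dz":-1,"wx":0,"wy":0,"wz":-0.149,"claw":100},{"dx":5.2,"dy":0.8,"dz":-1,"wx":0,"wy":0,"wz":-0.149,"claw":100},{"dx":5,"dy":1.6,"dz":-1,"wx":0,"wy":0,"wz":-0.149,"claw":100}]'
python3 -m handwheel '[{"dx":4.7,"dy":2.3,"dz":-1,"wx":0,"wy":0,"wz":-0.149,"claw":100},{"dx":4.3,"dy":3,"dz":-1,"wx":0,"wy":0,"wz":-0.149,"claw":100},{"dx":0,"dy":0,"dz":0,"wx":0,"wy":0,"wz":0,"claw":100},{"dx":0,"dy":0,"dz":0,"wx":0,"wy":0,"wz":0,"claw":100}]'
python3 look.py 1; python3 -c "
from h import *
print(pose()[1].as_euler('xyz'),monitor.observe()['qpos']);plan(np.array([.47,.05,.36]),Rtool(1.84),4)"
```

```text
clock: 2.5
position: [0.4115, -0.2134, 0.3119]
tool_rot: [3.141, 0.001, 1.549]
force: [1.0, -0.7, -0.3]
grip_width: 0.0856
finger_force: 0.0
clock: 3.0
position: [0.4594, -0.1225, 0.3312]
tool_rot: [-3.141, 0.0, 1.842]
force: [0.1, -0.3, 1.0]
grip_width: 0.0854
finger_force: 0.0
jar_green_a 0.98 [392. 166.  48.  35.]
jar_green_a 0.74 [314. 232.  40.  39.]
jar_green_a 0.66 [322. 145.  47.  40.]
jar_blue 0.74 [310. 270.  40.  35.]
jar_blue 0.59 [187. 224.  48.  30.]
jar_orange 0.76 [315. 190.  53.  40.]
cradle 0.75 [341.   0.  51.  19.]
rack 0.64 [268. 130.  80. 198.]
[ 0.45944158 -0.12256212  0.33124954]
[-3.14145909e+00 -7.90642780e-07  1.84178304e+00] [ 0.62035978  0.21344276 -0.57171001  1.82145634  0.12634701  1.14299518
  0.27736657]
total mm [ 10.6 172.6  28.8] tool mm [163.4  56.4 -28.8] rot [-0.    -0.     0.002]
[4.09, 1.41, -0.72] [-0.0, -0.0, 0.0]
[4.09, 1.41, -0.72] [-0.0, -0.0, 0.0]
[4.09, 1.41, -0.72] [-0.0, -0.0, 0.0]
[4.09, 1.4, -0.72] [-0.0, -0.0, 0.0]
```

```bash
python3 -m handwheel '[{"dx":4.1,"dy":1.4,"dz":-0.7,"wx":0,"wy":0,"wz":0,"claw":100},{"dx":4.1,"dy":1.4,"dz":-0.7,"wx":0,"wy":0,"wz":0,"claw":100},{"dx":4.1,"dy":1.4,"dz":-0.7,"wx":0,"wy":0,"wz":0,"claw":100},{"dx":4.1,"dy":1.4,"dz":-0.7,"wx":0,"wy":0,"wz":0,"claw":100},{"dx":0,"dy":0,"dz":0,"wx":0,"wy":0,"wz":0,"claw":100},{"dx":0,"dy":0,"dz":0,"wx":0,"wy":0,"wz":0,"claw":100}]'
python3 look.py 2
python3 -m handwheel '[{"dx":4.5,"dy":1.5,"dz":1.0,"wx":0,"wy":0,"wz":0,"claw":100},{"dx":4.5,"dy":1.5,"dz":1.0,"wx":0,"wy":0,"wz":0,"claw":100},{"dx":4.5,"dy":1.5,"dz":1.0,"wx":0,"wy":0,"wz":0,"claw":100},{"dx":0,"dy":0,"dz":0,"wx":0,"wy":0,"wz":0,"claw":100},{"dx":0,"dy":0,"dz":0,"wx":0,"wy":0,"wz":0,"claw":100}]'
python3 look.py 3
python3 - <<'E'
import cv2,numpy as np
a=[cv2.imread(f"pics/w{k}.png") for k in(1,2,3)]
A=cv2.resize(a[0][120:300,220:420],None,fx=2,fy=2,interpolation=2)   # 400x360
B=cv2.resize(a[1][0:160,280:420],None,fx=2.25,fy=2.25,interpolation=2) #315x360
cv2.imwrite("pics/c12.png",np.hstack([A,B]))
E
```

```text
clock: 4.1
position: [0.4695, 0.0503, 0.3591]
tool_rot: [-3.141, 0.0, 1.842]
force: [-0.3, -0.8, 0.8]
grip_width: 0.0852
finger_force: 0.0
jar_green_a 0.94 [264. 255.  48.  37.]
jar_blue 0.63 [167. 297.  39.  34.]
jar_orange 0.9 [264. 287.  47.  39.]
jar_orange 0.43 [232. 222.  70. 111.]
base_left 0.78 [298.  33.  52.  36.]
cradle 0.98 [297.  29.  43. 110.]
rack 0.62 [233. 225.  68. 107.]
[0.46952621 0.05039341 0.35924922]
clock: 5.08
position: [0.4767, 0.1925, 0.3292]
tool_rot: [-3.141, 0.0, 1.842]
force: [0.9, -0.2, 0.5]
grip_width: 0.0851
finger_force: 0.0
jar_green_a 0.82 [322. 327.  24.  20.]
jar_green_a 0.42 [268. 124.  36. 105.]
jar_blue 0.71 [264. 135.  48.  32.]
base_left 0.96 [267. 135.  45.  32.]
base_left 0.57 [269. 127.  36. 106.]
cradle 0.91 [266. 126.  39. 106.]
rack 0.63 [226. 297.  48.  32.]
[0.47677228 0.19246973 0.32949016]
```

View pics/c12.png

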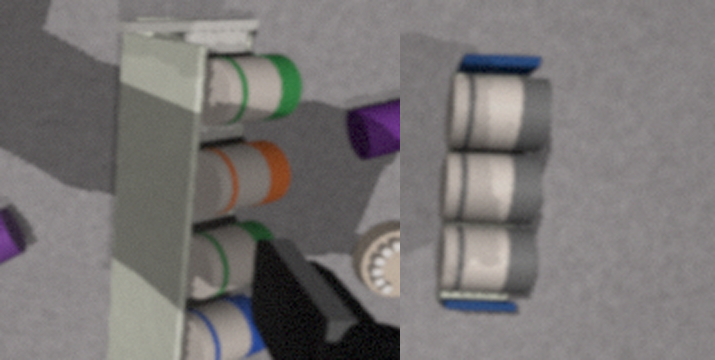

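View pics/w2.png

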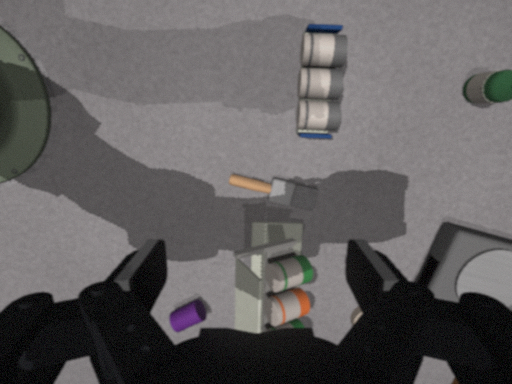

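The three wrist views agree with the top picture. In view 2 the row on the cradle spans pixels (298..347, 33..133), and the left green lid (305,270) and orange lid (304,305) are in the rack. I now fit rack and cradle poses to colour silhouettes over all views.

```bash
cat > fit.py <<'E'
from h import *
import pickle
from scipy.optimize import minimize
V={k:pickle.load(open(f"v{k}.pkl","rb"))[0] for k in(1,2,3)}
V["t"]=optics.grab_frame("top");V["s"]=optics.grab_frame("side")
T={"t":cv2.imread("pics/top0.png"),"s":cv2.imread("pics/side0.png")}
for k in T: V[k]["frame"]=T[k]
S=4
def cyl(c,mid,ax,s0,s1,r=.02):
    ax=ax/np.linalg.norm(ax);u=np.cross(ax,[0,0,1.]);u/=np.linalg.norm(u);v=np.cross(ax,u);a=np.linspace(0,2*np.pi,24)
    P=[proj(c,mid+ax*s+r*(np.cos(t)*u+np.sin(t)*v)) for s in(s0,s1) for t in a]
    return cv2.convexHull(np.float32(P)).reshape(-1,2)
def render(polys,roi):
    x0,y0,w,h=roi;I=np.zeros((h*S,w*S),np.uint8)
    for p in polys: cv2.fillConvexPoly(I,np.int32(np.round(((p-[x0,y0]+.5)*S)*16)),255,shift=4)
    return cv2.resize(I,(w,h),interpolation=cv2.INTER_AREA)/255.
def jars(q):  # rack x,y,z,yaw
    X=np.array([np.cos(q[3]),np.sin(q[3]),0]);Y=np.array([-X[1],X[0],0]);ax=X*np.cos(np.pi/6)-np.array([0,0,.5])
    return [np.array(q[:3])+Y*(84-56*i)*1e-3 for i in range(4)],ax
def hue(c,name):
    H=cv2.cvtColor(c["frame"],cv2.COLOR_BGR2HSV).astype(int);h,s,v=H[...,0],H[...,1],H[...,2]
    return ((abs(h-dict(g=60,o=9,b=112)[name])<14)&(s>110)&(v>35)).astype(float)
if __name__=="__main__":
    items=[("t",i) for i in range(4)]+[("s",i) for i in range(4)]+[(1,0),(1,1),(2,0),(2,1)]
    col="gogb"; q0=np.array([.58,-.173,.115,.25,.014])
    obs=[];m,ax=jars(q0)
    for k,i in items:
        p=cyl(V[k],m[i],ax,.012,.028);a=np.floor(p.min(0)-5).astype(int);b=np.ceil(p.max(0)+5).astype(int)
        roi=(*a,*(b-a));o=hue(V[k],col[i])[a[1]:b[1],a[0]:b[0]]
        n,l,st,_=cv2.connectedComponentsWithStats(o.astype(np.uint8)); j=1+np.argmax(st[1:,4]);o=(l==j)*1.
        obs.append((k,i,roi,o))
    def cost(q,full=False):
        m,ax=jars(q);e=[np.abs(render([cyl(V[k],m[i],ax,.028-q[4],.028)],roi)-o).sum()/max(o.sum(),1) for k,i,roi,o in obs]
        return np.round(e,2) if full else sum(e)
    r=minimize(cost,q0,method="Nelder-Mead",options=dict(initial_simplex=np.vstack([q0]+[q0+d for d in np.diag([.012,.012,.012,.08,.004])]),xatol=1e-4,fatol=1e-3))
    print("rack",r.x.round(4),cost(r.x,1))
    L=r.x[4]; c0=np.array([.53,.171,.052,.28])
    def bj(q):
        X=np.array([np.cos(q[3]),np.sin(q[3]),0]);Y=np.array([-X[1],X[0],0]);return [np.array(q[:3])+Y*d for d in(.043,0,-.043)],X
    ob=[]
    for k in("t","s",2,3):
        m,X=bj(c0);p=np.vstack([cyl(V[k],x,X,-.03,.03) for x in m]);a=np.floor(p.min(0)-6).astype(int);b=np.ceil(p.max(0)+6).astype(int)
        g=V[k]["frame"][a[1]:b[1],a[0]:b[0]];gm=g.max(2).astype(np.uint8);t,_=cv2.threshold(gm,0,1,cv2.THRESH_OTSU)
        hs=cv2.cvtColor(g,cv2.COLOR_BGR2HSV);o=((gm>t)&(hs[...,1]<90))*1.
        ob.append((k,(*a,*(b-a)),o)); print(k,"otsu",t,o.sum())
    def c2(q,full=False):
        m,X=bj(q);e=[np.abs(render([cyl(V[k],x,X,-.028,.028-L) for x in m],roi)-o).sum()/o.sum() for k,roi,o in ob]
        return np.round(e,2) if full else sum(e)
    r=minimize(c2,c0,method="Nelder-Mead",options=dict(initial_simplex=np.vstack([c0]+[c0+d for d in np.diag([.012,.012,.01,.08])]),xatol=1e-4,fatol=1e-3))
    print("cradle",r.x.round(4),c2(r.x,1))
    for kk in ob:
        one=minimize(lambda q:(lambda m,X:np.abs(render([cyl(V[kk[0]],x,X,-.028,.028-L) for x in m],kk[1])-kk[2]).sum())(*bj([q[0],q[1],.052,q[2]])),r.x[[0,1,3]],method="Nelder-Mead",options=dict(initial_simplex=np.vstack([r.x[[0,1,3]]]+[r.x[[0,1,3]]+d for d in np.diag([.01,.01,.05])])))
        print(kk[0],one.x.round(4))
E
python3 fit.py
```

```text
Traceback (most recent call last):
  File "fit.py", line 30, in <module>
    n,l,st,_=cv2.connectedComponentsWithStats(o.astype(np.uint8)); j=1+np.argmax(st[1:,4]);o=(l==j)*1.
                                                                       ~~~~~~~~~^^^^^^^^^^
ValueError: attempt to get argmax of an empty sequence
```

```bash
python3 - <<'E'
from fit import *
m,ax=jars([.58,-.173,.115,.25])
for k in("t","s",1,2):
  H=cv2.cvtColor(V[k]["frame"],cv2.COLOR_BGR2HSV)
  for i in range(4):
    u=np.round(proj(V[k],m[i]+ax/np.linalg.norm(ax)*.02)).astype(int)
    P=H[max(u[1]-14,0):u[1]+15,max(u[0]-14,0):u[0]+15].reshape(-1,3)
    if len(P): j=P[np.argsort(-P[:,1].astype(int)*P[:,2])[:25]];print(k,i,u,np.median(j,0),j.min(0))
E
```

```text
t 0 [296 210] [ 67. 229.  98.] [  9 178  86]
t 1 [316 204] [ 12. 255. 165.] [ 11 241 150]
t 2 [336 199] [ 68. 225.  94.] [ 11 134  85]
t 3 [356 193] [111. 234. 124.] [109 210 111]
s 0 [276 188] [  9. 140. 162.] [  8 104 141]
s 1 [280 177] [  9. 143. 171.] [  8 137 149]
s 2 [283 166] [  9. 143. 171.] [  8 137 149]
s 3 [287 156] [113. 129. 142.] [  9  97 123]
1 0 [354 162] [ 66. 149. 124.] [ 64 146 119]
1 1 [349 205] [ 11. 195. 135.] [ 10 188 130]
1 2 [345 245] [ 65. 133.  68.] [ 63 120  60]
1 3 [341 282] [111. 182. 141.] [111 164 129]
2 0 [300 268] [ 65. 133. 122.] [ 64 128 118]
2 1 [298 301] [ 10. 182. 193.] [ 10 179 187]
2 2 [296 332] [ 10. 122. 171.] [ 8 65 82]
2 3 [294 361] [105. 175.  16.] [  5 106  11]
```

Saturation is lower in the side view, so I loosen the threshold.

```bash
sed -i 's/g=60,o=9,b=112/g=66,o=10,b=111/; s/(s>110)&(v>35)/(s>75)\&(v>45)/' fit.py; python3 fit.py
```

```text
rack [ 0.5816 -0.1728  0.1187  0.2592 -0.    ] [0.46 0.33 0.34 0.3  1.15 0.41 1.21 0.64 1.41 0.85 0.68 0.41]
t otsu 95.0 2125.0
s otsu 153.0 363.0
2 otsu 132.0 3233.0
3 otsu 129.0 2759.0
cradle [0.5133 0.1676 0.0517 0.2434] [0.66 1.51 0.88 0.43]
t [ 0.4954  0.1692 -0.011 ]
s [0.5318 0.159  0.4533]
2 [0.5124 0.1655 0.2531]
3 [0.5118 0.1655 0.2052]
```

```bash
python3 - <<'E'
from fit import *
q=[.5816,-.1728,.1187,.2592];m,ax=jars(q)
cq=[.518,.167,.052,.25];X=np.array([np.cos(cq[3]),np.sin(cq[3]),0]);Y=np.array([-X[1],X[0],0])
def crop(k,x,y,w,h,f,mask=False):
    F=V[k]["frame"].copy()
    I=cv2.resize(F[y:y+h,x:x+w],None,fx=f,fy=f,interpolation=2)
    P=[(cyl(V[k],a,ax,-.028,.028),(0,0,255)) for a in m]+[(cyl(V[k],a,ax,.014,.028),(0,255,255)) for a in m]+[(cyl(V[k],np.array(cq[:3])+Y*d,X,-.028,.028),(255,0,255)) for d in(.043,0,-.043)]
    for p,c in P: cv2.polylines(I,[np.int32(((p-[x,y]+.5)*f)*16)],True,c,1,shift=4)
    return I
A=crop("t",285,180,90,60,4);B=crop("s",220,140,100,160,2.5)
C=crop(1,300,130,80,170,2.5);D=crop(2,250,20,110,80,2.5);E=crop("t",170,205,70,50,4)
W=np.zeros((600,800,3),np.uint8)
def put(I,x,y): h=min(I.shape[0],600-y);w=min(I.shape[1],800-x);W[y:y+h,x:x+w]=I[:h,:w]
put(A,0,0);put(B,370,0);put(C,0,245)
put(E,210,400);put(crop(2,280,20,80,130,2.5),500,250) if 0 else put(crop(3,250,115,70,130,2.2),640,0);put(crop(2,280,20,80,130,2.2),640,300)
cv2.imwrite("pics/dbg.png",W)
E
```

```text
(no output)
```

View pics/dbg.png

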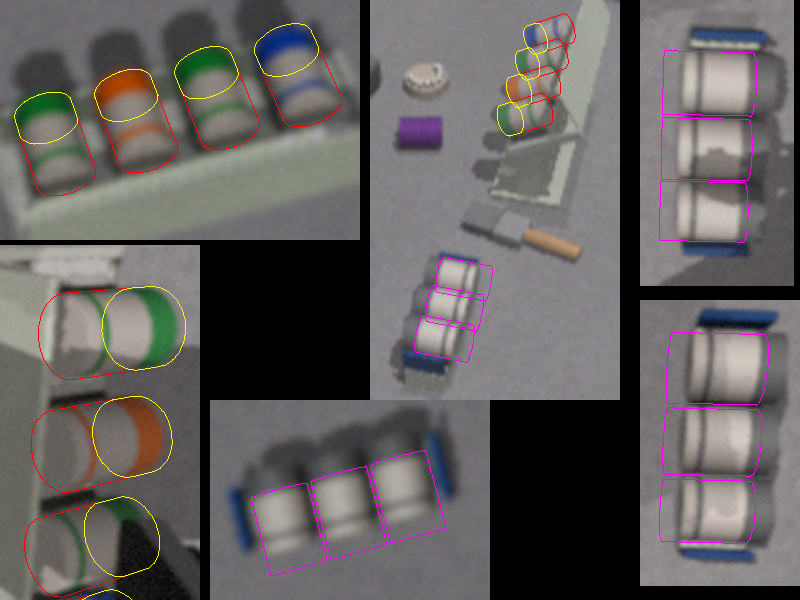

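```bash
python3 - <<'E'
s=open("fit.py").read()
s=s.replace('''o=hue(V[k],col[i])[a[1]:b[1],a[0]:b[0]]
''','''g=V[k]["frame"][a[1]:b[1],a[0]:b[0]].astype(int);ch=g.max(2)-g.min(2);hm=hue(V[k],col[i])[a[1]:b[1],a[0]:b[0]];o=((ch>.45*np.percentile(ch[hm>0],90))&(cv2.dilate(hm,np.ones((3,3)))>0))*1.
''')
s=s.replace("(s>75)&(v>45)","(s>45)&(v>30)")
s=s.replace('return np.round(e,2) if full else sum(e)\n    r=minimize(cost','return np.round(e,2) if full else sum(sorted(e)[:-3])+(1e3*max(0,.007-q[4]))\n    r=minimize(cost')
i=s.index('gm=g.max(2)');j=s.index("ob.append")
s=s[:i]+'''gm=g.min(2).astype(float);bg=np.median(np.r_[gm[:3].ravel(),gm[-3:].ravel()]);t=(bg+np.percentile(gm,92))/2;o=(gm>t).astype(np.uint8);o=cv2.morphologyEx(o,cv2.MORPH_CLOSE,np.ones((5,5) if k!="s" else (3,3)))
        n,l,st,_=cv2.connectedComponentsWithStats(o);o=sum((l==z) for z in range(1,n) if st[z,4]>25 and st[z,0]>0 and st[z,1]>0)*1.
        '''+s[j:]
i=s.index("    def c2(");j=s.index("    for kk in ob")
s=s[:i]+'''    c0=np.r_[c0,.014]
    def c2(q,full=False):
        m,X=bj(q);e=[np.abs(render([cyl(V[k],x,X,-.028,.028-q[4]) for x in m],roi)-o).sum()/o.sum() for k,roi,o in ob]
        return np.round(e,2) if full else sum(e)
    r=minimize(c2,c0,method="Nelder-Mead",options=dict(initial_simplex=np.vstack([c0]+[c0+d for d in np.diag([.012,.012,.01,.08,.005])]),xatol=1e-4,fatol=1e-3,maxiter=600))
    print("cradle",r.x.round(4),c2(r.x,1))
'''
open("fit.py","w").write(s.replace('("t","s",2,3)','("t","s",2,3)'))
E
python3 fit.py
```

```text
rack [ 0.5842 -0.1725  0.1199  0.2723  0.007 ] [0.97 0.63 0.98 0.79 0.75 0.68 1.08 1.06 1.86 1.44 1.45 0.76]
t otsu 123.0 391.0
s otsu 150.0 366.0
2 otsu 128.5 1360.0Traceback (most recent call last):
  File "fit.py", line 45, in <module>
    ob.append((k,(*a,*(b-a)),o)); print(k,"otsu",t,o.sum())
                                                   ^^^^^
AttributeError: 'float' object has no attribute 'sum'
```

```bash
python3 - <<'E'
s=open("fit.py").read()
s=s.replace('''    return cv2.resize(I,(w''','''    for p in minus: cv2.fillConvexPoly(I,np.int32(np.round(((p-[x0,y0]+.5)*S)*16)),0,shift=4)
    return cv2.resize(I,(w''').replace("def render(polys,roi):",'''def camdot(c,X,ax): return np.dot(-np.asarray(c["R"]).T@c["t"]-X,ax)
def lidbody(c,x,ax,L):
    "visible lid and body pieces as (plus, minus)"
    lid=cyl(c,x,ax,.028-L,.028);bod=cyl(c,x,ax,-.028,.028-L)
    see_lid=camdot(c,x+ax*(.028-L),ax)>0
    return ((lid,[]),(bod,[lid])) if see_lid else ((lid,[bod]),(bod,[]))
def render(polys,roi,minus=()):''')
s=s.replace('render([cyl(V[k],m[i],ax,.028-q[4],.028)],roi)','render([(lb:=lidbody(V[k],m[i],ax,q[4])[0])[0]],roi,lb[1])')
s=s.replace('render([cyl(V[k],x,X,-.028,.028-q[4]) for x in m],roi)','render([(lb:=[lidbody(V[k],x,X,q[4])[1] for x in m]) and b[0] for b in lb] if 0 else [b[0] for b in (lb:=[lidbody(V[k],x,X,q[4])[1] for x in m])],roi,[z for b in lb for z in b[1]])')
s=s.replace("[(lb:=[lidbody(V[k],x,X,q[4])[1] for x in m]) and b[0] for b in lb] if 0 else ","")
s=s.replace(" and st[z,0]>0 and st[z,1]>0)*1."," )*1.").replace('("t","s",2,3)','("t","s",2)')
s=s[:s.index("    for kk in ob")]
open("fit.py","w").write(s)
E
python3 fit.py
```

```text
rack [ 0.5842 -0.1725  0.1199  0.2723  0.007 ] [0.97 0.63 0.98 0.79 0.75 0.68 1.08 1.06 1.86 1.44 1.45 0.76]
t otsu 123.0 391.0
s otsu 150.0 366.0
2 otsu 128.5 1360.0Traceback (most recent call last):
  File "<stdin>", line 14, in <module>
ValueError: substring not found
Traceback (most recent call last):
  File "fit.py", line 45, in <module>
    ob.append((k,(*a,*(b-a)),o)); print(k,"otsu",t,o.sum())
                                                   ^^^^^
AttributeError: 'float' object has no attribute 'sum'
```

```bash
python3 - <<'E'
s=open("fit.py").read()
s=s.replace('''    return cv2.resize(I,(w''','''    for p in minus: cv2.fillConvexPoly(I,np.int32(np.round(((p-[x0,y0]+.5)*S)*16)),0,shift=4)
    return cv2.resize(I,(w''').replace("def render(polys,roi):",'''def camdot(c,X,ax): return np.dot(-np.asarray(c["R"]).T@c["t"]-X,ax)
def lidbody(c,x,ax,L):
    "visible lid and body pieces as (plus, minus)"
    lid=cyl(c,x,ax,.028-L,.028);bod=cyl(c,x,ax,-.028,.028-L)
    see_lid=camdot(c,x+ax*(.028-L),ax)>0
    return ((lid,[]),(bod,[lid])) if see_lid else ((lid,[bod]),(bod,[]))
def render(polys,roi,minus=()):''')
s=s.replace('render([cyl(V[k],m[i],ax,.028-q[4],.028)],roi)','render([(lb:=lidbody(V[k],m[i],ax,q[4])[0])[0]],roi,lb[1])')
s=s.replace('render([cyl(V[k],x,X,-.028,.028-q[4]) for x in m],roi)','render([b[0] for b in (lb:=[lidbody(V[k],x,X,q[4])[1] for x in m])],roi,[z for b in lb for z in b[1]])')
s=s.replace(" and st[z,0]>0 and st[z,1]>0)*1."," )*1.").replace('("t","s",2,3)','("t","s",2)')
open("fit.py","w").write(s)
E
python3 fit.py
```

```text
File "fit.py", line 55
    m,X=bj(q);e=[np.abs(render([b[0] for b in (lb:=[lidbody(V[k],x,X,q[4])[1] for x in m])],roi,[z for b in lb for z in b[1]])-o).sum()/o.sum() for k,roi,o in ob]
                                               ^^^^^^^^^^^^^^^^^^^^^^^^^^^^^^^^^^^^^^^^^^
SyntaxError: assignment expression cannot be used in a comprehension iterable expression
```

```bash
python3 - <<'E'
s=open("fit.py").read()
s=s.replace("render([b[0] for b in (lb:=[lidbody(V[k],x,X,q[4])[1] for x in m])],roi,[z for b in lb for z in b[1]])","rb([lidbody(V[k],x,X,q[4])[1] for x in m],roi)")
s=s.replace("def jars(q)","def rb(lb,roi): return render([b[0] for b in lb],roi,[z for b in lb for z in b[1]])\ndef jars(q)")
open("fit.py","w").write(s)
E
python3 fit.py
```

```text
rack [ 0.58   -0.1748  0.1144  0.2629  0.0158] [0.62 0.34 0.34 0.28 0.55 0.55 0.69 0.65 0.16 0.22 0.45 0.31]
t otsu 123.0 391.0
s otsu 150.0 366.0
2 otsu 128.5 3412.0
cradle [0.5383 0.1722 0.0524 0.2377 0.0263] [0.69 0.53 0.6 ]
```

```bash
cat > fit2.py <<'E'
from fit import *
def blobs(k,lo,hi):
    H=cv2.cvtColor(V[k]["frame"],cv2.COLOR_BGR2HSV).astype(int);M=((abs(H[...,0]-112)<12)&(H[...,1]>100)).astype(np.uint8)
    M[:, :lo[0]]=0;M[:,hi[0]:]=0;M[:lo[1]]=0;M[hi[1]:]=0
    n,l,st,ce=cv2.connectedComponentsWithStats(M);return sorted([(tuple(ce[j].round(1)),st[j,4],tuple(st[j,:4])) for j in range(1,n) if st[j,4]>8],key=lambda a:-a[1])[:3]
R={"t":((165,205),(240,255)),"s":((225,235),(275,310)),2:((280,10),(370,150)),3:((250,110),(340,250))}
B={k:blobs(k,*R[k]) for k in R}
for k in B: print(k,B[k])
def bj(q):
    X=np.array([np.cos(q[3]),np.sin(q[3]),0]);Y=np.array([-X[1],X[0],0]);return [np.array(q[:3])+Y*d for d in(.043,0,-.043)],X
for T in(.4,.5,.6):
  ob=[]
  for k in("t","s",2,3):
    m,X=bj([.53,.171,.052,.26]);p=np.vstack([cyl(V[k],x,X,-.03,.03) for x in m]);a=np.floor(p.min(0)-4).astype(int);b=np.ceil(p.max(0)+4).astype(int)
    g=V[k]["frame"][a[1]:b[1],a[0]:b[0]];gm=g.min(2).astype(float);h=cv2.GaussianBlur(gm,(0,0),1)
    bench=np.percentile(V[k]["frame"][a[1]-20:b[1]+20,a[0]-20:b[0]+20].min(2),55);t=bench+T*(np.percentile(gm,95)-bench)
    o=cv2.morphologyEx((gm>t).astype(np.uint8),cv2.MORPH_CLOSE,np.ones((5,5) if k in(2,3) else (2,2)))*1.
    ob.append((k,(*a,*(b-a)),o))
  c0=np.array([.53,.171,.052,.26])
  def c2(q,full=False):
    m,X=bj(q);e=[np.abs(rb([lidbody(V[k],x,X,.0158)[1] for x in m],roi)-o).sum()/o.sum() for k,roi,o in ob]
    return np.round(e,2) if full else sum(e)
  r=minimize(c2,c0,method="Nelder-Mead",options=dict(initial_simplex=np.vstack([c0]+[c0+d for d in np.diag([.012,.012,.01,.08])]),xatol=1e-4,fatol=1e-3))
  print(T,[int(o[2].sum()) for o in ob],r.x.round(4),c2(r.x,1))
E
python3 fit2.py
```

```text
t [((np.float64(227.0), np.float64(221.0)), np.int32(42), (np.int32(225), np.int32(214), np.int32(5), np.int32(15))), ((np.float64(177.1), np.float64(233.9)), np.int32(38), (np.int32(175), np.int32(227), np.int32(5), np.int32(15)))]
s [((np.float64(240.7), np.float64(283.9)), np.int32(87), (np.int32(233), np.int32(280), np.int32(17), np.int32(9)))]
2 [((np.float64(324.0), np.float64(28.0)), np.int32(231), (np.int32(307), np.int32(24), np.int32(35), np.int32(9))), ((np.float64(315.5), np.float64(135.4)), np.int32(113), (np.int32(300), np.int32(134), np.int32(31), np.int32(4)))]
3 [((np.float64(290.8), np.float64(130.6)), np.int32(129), (np.int32(274), np.int32(129), np.int32(34), np.int32(5))), ((np.float64(284.3), np.float64(228.5)), np.int32(102), (np.int32(270), np.int32(226), np.int32(29), np.int32(5)))]
0.4 [347, 334, 1437, 1348] [0.5301 0.1697 0.0405 0.2517] [0.93 0.99 1.12 0.92]
0.5 [311, 300, 1190, 1169] [0.5303 0.1689 0.0395 0.2541] [1.12 1.22 1.5  1.11]
0.6 [271, 265, 958, 1017] [0.5309 0.1684 0.0376 0.2555] [1.42 1.49 1.98 1.35]
```

```bash
sed -i 's/for T in(.4,.5,.6)/for T in(.15,.25)/; s/m,X=bj(q);e/m,X=bj([q[0],q[1],.052,q[3]]);e/' fit2.py; cat >> fit2.py <<'E'
def crop(k,x,y,w,h,f,cq):
    I=cv2.resize(V[k]["frame"][y:y+h,x:x+w],None,fx=f,fy=f,interpolation=2);m,X=bj(cq)
    for a in m:
      for p in(cyl(V[k],a,X,-.028,.028),cyl(V[k],a,X,.028-.0158,.0281-.0158)): cv2.polylines(I,[np.int32(((p-[x,y]+.5)*f)*16)],True,(255,0,255),1,shift=4)
    return I
cq=[.5305,.171,.052,.252];W=np.zeros((560,800,3),np.uint8)
for I,x,y in((crop("t",170,205,70,50,5,cq),0,0),(crop("s",225,250,45,60,5,cq),0,255),(crop(2,285,20,75,125,4,cq)[:560,:220],360,0),(crop(3,258,120,60,125,4,cq)[:560,:215],582,0)): W[y:y+I.shape[0],x:x+I.shape[1]]=I[:560-y]
cv2.imwrite("pics/dbg2.png",W)
E
python3 fit2.py | tail -2
```

```text
0.15 [453, 436, 2197, 1750] [0.5273 0.1734 0.0609 0.2524] [0.55 0.62 0.8  0.66]
0.25 [406, 380, 1737, 1532] [0.5288 0.1682 0.0621 0.2539] [0.69 0.75 0.83 0.79]
```

View pics/dbg2.png

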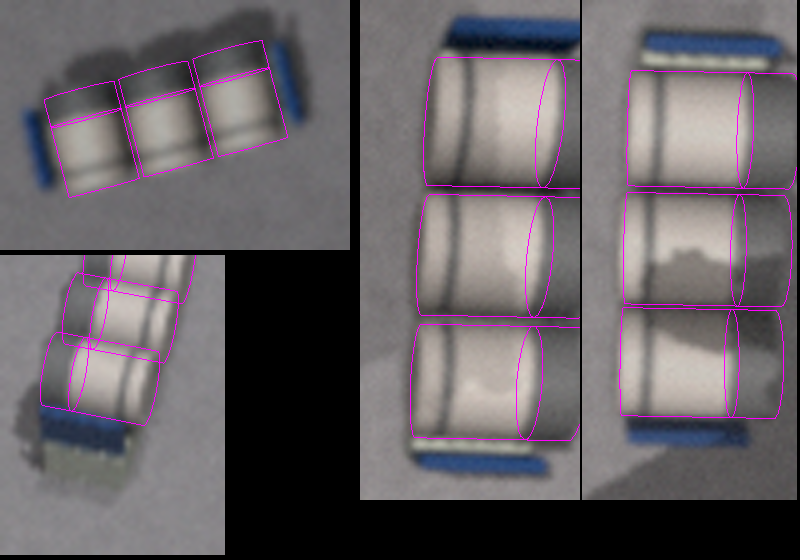

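The overlay matches in all four views. Cradle: (0.530, 0.1705), yaw 0.252, jar axes at z=0.052. Rack: (0.580, -0.175), z=0.114, yaw 0.263. Both heights agree with the text. The order in the rack (view 1 crop, enlarged) is green (350,163), orange (345,205), green (340,245), blue (335,290).

```bash
cat >> h.py <<'E'
RP=np.array([.580,-.1748,.1148]);RY=.263;CP=np.array([.530,.1705,0]);CY=.252
def ax(y): return np.array([np.cos(y),np.sin(y),0]),np.array([-np.sin(y),np.cos(y),0])
RT=Rtool(RY+np.pi/2,np.pi/6);RC=Rtool(CY+np.pi/2)
def rackjar(i): return RP+ax(RY)[1]*(84-56*i)*1e-3
def gap(s): return CP+ax(CY)[1]*s*.0215+[0,0,.0856 if s else .1194]
def grasp(c,R,up,deep=.014): return c+R.apply([0,0,1])*deep+(R.apply([0,0,-1]) if up else 0)*up if up else c+R.apply([0,0,1])*deep
E
python3 - <<'E'
from h import *
for i in range(4): print(i,rackjar(i).round(4))
plan(grasp(rackjar(0),RT,.11),RT,7)
E
```

```text
0 [ 0.5582 -0.0937  0.1148]
1 [ 0.5727 -0.1478  0.1148]
2 [ 0.5873 -0.2018  0.1148]
3 [ 0.6018 -0.2559  0.1148]
total mm [ 127.9 -274.2 -131.4] tool mm [-298.5   49.5  131.4] rot [0.524 0.002 0.009]
[-4.26, 0.71, 1.88] [0.075, 0.0, 0.001]
[-4.26, 0.85, 1.82] [0.075, 0.0, 0.001]
[-4.26, 0.99, 1.75] [0.075, 0.0, 0.001]
[-4.26, 1.12, 1.67] [0.075, 0.0, 0.001]
[-4.26, 1.25, 1.58] [0.075, 0.0, 0.001]
[-4.26, 1.37, 1.48] [0.075, 0.0, 0.001]
[-4.26, 1.48, 1.37] [0.075, 0.0, 0.001]
```

```bash
python3 -m handwheel '[{"dx":-4.3,"dy":0.7,"dz":1.9,"wx":0.075,"wy":0,"wz":0,"claw":100},{"dx":-4.3,"dy":0.85,"dz":1.8,"wx":0.075,"wy":0,"wz":0,"claw":100},{"dx":-4.3,"dy":1,"dz":1.75,"wx":0.075,"wy":0,"wz":0,"claw":100},{"dx":-4.3,"dy":1.1,"dz":1.65,"wx":0.075,"wy":0,"wz":0,"claw":100},{"dx":-4.3,"dy":1.25,"dz":1.6,"wx":0.075,"wy":0,"wz":0,"claw":100},{"dx":-4.2,"dy":1.4,"dz":1.5,"wx":0.075,"wy":0,"wz":0,"claw":100},{"dx":-4.2,"dy":1.5,"dz":1.4,"wx":0.074,"wy":0,"wz":0.009,"claw":100},{"dx":0,"dy":0,"dz":0,"wx":0,"wy":0,"wz":0,"claw":100}]' 40
python3 - <<'E'
from h import *
plan(grasp(rackjar(0),RT,0),RT,4)
c=optics.grab_frame("wrist");cv2.imwrite("pics/g1.png",c["frame"])
p,R=pose();print("jar in tool",R.inv().apply(rackjar(0)-p).round(4))
E
```

```text
clock: 7.32
position: [0.6056, -0.0842, 0.1936]
tool_rot: [-2.612, 0.004, 1.831]
force: [-0.4, 0.8, 0.2]
grip_width: 0.0853
finger_force: 0.0
total mm [-54.2 -11.3 -90.9] tool mm [  3.4  -1.8 106.4] rot [-0.006  0.002 -0.004]
[0.08, -0.04, 2.66] [-0.001, 0.001, -0.001]
[0.08, -0.05, 2.66] [-0.001, 0.001, -0.001]
[0.08, -0.05, 2.66] [-0.001, 0.001, -0.001]
[0.08, -0.06, 2.66] [-0.001, 0.001, -0.001]
jar in tool [ 0.0013 -0.0017  0.0941]
```

View pics/g1.png

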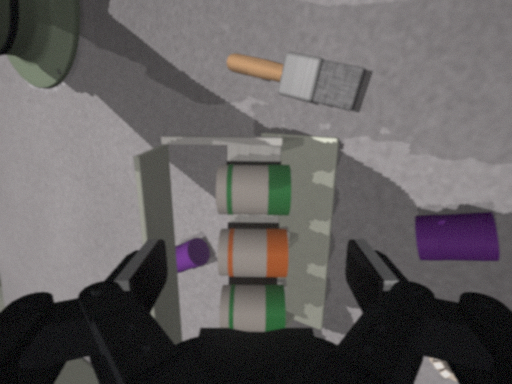

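The view is square to the slope, with the green jar centred at (254,190) between the fingers against a predicted (254,193). I go down and grip.

```bash
python3 -m handwheel '[{"dx":0.1,"dy":-0.05,"dz":3,"wx":0,"wy":0,"wz":0,"claw":100},{"dx":0.1,"dy":-0.05,"dz":3,"wx":0,"wy":0,"wz":0,"claw":100},{"dx":0.1,"dy":-0.05,"dz":2.3,"wx":0,"wy":0,"wz":0,"claw":100},{"dx":0.1,"dy":-0.05,"dz":1.5,"wx":0,"wy":0,"wz":0,"claw":100},{"dx":0,"dy":0,"dz":0.8,"wx":0,"wy":0,"wz":0,"claw":100},{"dx":0,"dy":0,"dz":0,"wx":0,"wy":0,"wz":0,"claw":100}]'
python3 -c "
from h import *
plan(grasp(rackjar(0),RT,0),RT,1)"
python3 -m handwheel '[{"dx":0,"dy":0,"dz":0,"wx":0,"wy":0,"wz":0,"claw":55},{"dx":0,"dy":0,"dz":0,"wx":0,"wy":0,"wz":0,"claw":50},{"dx":0,"dy":0,"dz":0,"wx":0,"wy":0,"wz":0,"claw":50},{"dx":0,"dy":0,"dz":0,"wx":0,"wy":0,"wz":0,"claw":50}]'
```

```text
clock: 8.12
position: [0.552, -0.092, 0.1066]
tool_rot: [-2.618, 0.004, 1.835]
force: [0.2, 1.2, 0.2]
grip_width: 0.0855
finger_force: 0.0
total mm [-0.6 -3.5 -4. ] tool mm [-3.2  0.7  4.2] rot [-0.     0.004 -0.001]
[-0.32, 0.07, 0.42] [-0.0, 0.004, -0.001]
clock: 8.62
position: [0.5524, -0.092, 0.107]
tool_rot: [-2.619, 0.004, 1.835]
force: [1.1, 1.0, 5.7]
grip_width: 0.0555
finger_force: 41.6
```

```bash
python3 -m handwheel '[{"dx":0,"dy":0,"dz":-0.8,"wx":0,"wy":0,"wz":0,"claw":50},{"dx":0,"dy":0,"dz":-2,"wx":0,"wy":0,"wz":0,"claw":50},{"dx":0,"dy":0,"dz":-3,"wx":0,"wy":0,"wz":0,"claw":50},{"dx":0,"dy":0,"dz":-3,"wx":0,"wy":0,"wz":0,"claw":50},{"dx":0,"dy":0,"dz":-3,"wx":0,"wy":0,"wz":0,"claw":50},{"dx":0,"dy":0,"dz":0,"wx":0,"wy":0,"wz":0,"claw":50},{"dx":0,"dy":0,"dz":0,"wx":0,"wy":0,"wz":0,"claw":50}]'
python3 - <<'E'
from h import *
for s in(1,-1,0): print(s,gap(s).round(4))
t=grasp(gap(1),RC,.08,.010); plan(t,RC,7)
c=optics.grab_frame("wrist");cv2.imwrite("pics/g2.png",c["frame"])
E
```

```text
clock: 9.5
position: [0.6084, -0.0764, 0.2081]
tool_rot: [-2.617, 0.004, 1.835]
force: [-0.5, 0.2, -1.6]
grip_width: 0.0556
finger_force: 42.8
1 [0.5246 0.1913 0.0856]
-1 [0.5354 0.1497 0.0856]
0 [0.53   0.1705 0.1194]
total mm [-83.8 267.7 -52.5] tool mm [280.5  16.3  49.9] rot [-0.525  0.007  0.011]
[4.01, 0.23, 0.71] [-0.075, 0.001, 0.002]
[4.01, 0.17, 0.73] [-0.075, 0.001, 0.002]
[4.01, 0.11, 0.75] [-0.075, 0.001, 0.002]
[4.01, 0.05, 0.76] [-0.075, 0.001, 0.002]
[4.01, -0.02, 0.76] [-0.075, 0.001, 0.002]
[4.0, -0.08, 0.76] [-0.075, 0.001, 0.002]
[4.0, -0.14, 0.76] [-0.075, 0.001, 0.002]
```

View pics/g2.png

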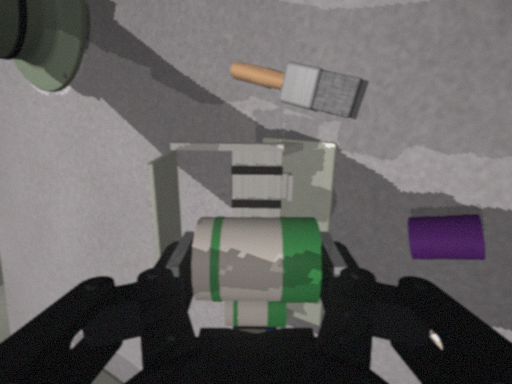

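The jar is held squarely, spanning (193..321, 216..302), with its axis about 12–14 mm behind the TCP. The trough is empty. Now I carry it to the left gap.

```bash
python3 -m handwheel '[{"dx":4,"dy":0.25,"dz":0.7,"wx":-0.075,"wy":0.001,"wz":0.002,"claw":50},{"dx":4,"dy":0.2,"dz":0.7,"wx":-0.075,"wy":0.001,"wz":0.002,"claw":50},{"dx":4,"dy":0.1,"dz":0.75,"wx":-0.075,"wy":0.001,"wz":0.002,"claw":50},{"dx":4,"dy":0.05,"dz":0.75,"wx":-0.075,"wy":0.001,"wz":0.002,"claw":50},{"dx":4,"dy":0,"dz":0.75,"wx":-0.075,"wy":0.001,"wz":0.002,"claw":50},{"dx":4,"dy":-0.1,"dz":0.75,"wx":-0.075,"wy":0.001,"wz":0.002,"claw":50},{"dx":4,"dy":-0.15,"dz":0.75,"wx":-0.075,"wy":0.001,"wz":0.002,"claw":50},{"dx":0,"dy":0,"dz":0,"wx":0,"wy":0,"wz":0,"claw":50}]'
python3 -m handwheel '[{"dx":0,"dy":0,"dz":0,"wx":0,"wy":0,"wz":0,"claw":50},{"dx":0,"dy":0,"dz":0,"wx":0,"wy":0,"wz":0,"claw":50}]'
python3 - <<'E'
from h import *
plan(grasp(gap(1),RC,0,.012),RC,1)
E
```

```text
clock: 10.55
position: [0.5235, 0.1934, 0.1562]
tool_rot: [3.141, 0.001, 1.824]
force: [0.9, -0.2, -0.3]
grip_width: 0.0553
finger_force: 42.9
clock: 10.8
position: [0.5264, 0.1901, 0.1562]
tool_rot: [3.141, 0.001, 1.818]
force: [-0.3, 0.3, -1.0]
grip_width: 0.0553
finger_force: 42.9
total mm [ -1.7   1.2 -82.6] tool mm [ 1.7 -1.4 82.6] rot [ 0.     0.001 -0.005]
[0.17, -0.14, 8.26] [0.0, 0.001, -0.005]
```

```bash
python3 -m handwheel '[{"dx":0.1,"dy":-0.05,"dz":2,"wx":0,"wy":0,"wz":-0.005,"claw":50},{"dx":0.1,"dy":-0.05,"dz":2.5,"wx":0,"wy":0,"wz":0,"claw":50},{"dx":0.05,"dy":0,"dz":2,"wx":0,"wy":0,"wz":0,"claw":50},{"dx":0,"dy":0,"dz":0.8,"wx":0,"wy":0,"wz":0,"claw":50},{"dx":0,"dy":0,"dz":0,"wx":0,"wy":0,"wz":0,"claw":50},{"dx":0,"dy":0,"dz":0,"wx":0,"wy":0,"wz":0,"claw":50}]'
python3 -m handwheel '[{"dx":0,"dy":0,"dz":0.3,"wx":0,"wy":0,"wz":0,"claw":50},{"dx":0,"dy":0,"dz":0,"wx":0,"wy":0,"wz":0,"claw":50}]'
python3 -m handwheel '[{"dx":0,"dy":0,"dz":0.2,"wx":0,"wy":0,"wz":0,"claw":50},{"dx":0,"dy":0,"dz":0,"wx":0,"wy":0,"wz":0,"claw":50}]'
```

```text
clock: 11.55
position: [0.5249, 0.1934, 0.0841]
tool_rot: [3.14, 0.001, 1.825]
force: [0.5, 0.4, -1.0]
grip_width: 0.0552
finger_force: 42.9
clock: 11.8
position: [0.5245, 0.1932, 0.0806]
tool_rot: [3.14, 0.001, 1.825]
force: [0.5, -0.8, 0.1]
grip_width: 0.0554
finger_force: 42.9
clock: 12.05
position: [0.5244, 0.1933, 0.0784]
tool_rot: [3.141, 0.001, 1.825]
force: [-0.9, 0.1, -1.5]
grip_width: 0.0552
finger_force: 42.9
```

```bash
for i in 1; do python3 -m handwheel '[{"dx":0,"dy":0,"dz":0.2,"wx":0,"wy":0,"wz":0,"claw":50},{"dx":0,"dy":0,"dz":0,"wx":0,"wy":0,"wz":0,"claw":50}]'; python3 -m handwheel '[{"dx":0,"dy":0,"dz":0.15,"wx":0,"wy":0,"wz":0,"claw":50},{"dx":0,"dy":0,"dz":0,"wx":0,"wy":0,"wz":0,"claw":50}]'; done | grep -E "pos|^force"
```

```text
position: [0.5246, 0.1938, 0.0767]
force: [-0.7, 1.5, 3.3]
position: [0.5247, 0.1942, 0.0761]
force: [-6.8, 0.6, 24.5]
```

```bash
python3 -m handwheel '[{"dx":0,"dy":0,"dz":0.15,"wx":0,"wy":0,"wz":0,"claw":50},{"dx":0,"dy":0,"dz":0,"wx":0,"wy":0,"wz":0,"claw":50}]'| grep -E "pos|^force"
```

```text
position: [0.525, 0.1945, 0.0757]
force: [-11.3, -1.4, 43.5]
```

```bash
python3 -m handwheel '[{"dx":0,"dy":0,"dz":-0.3,"wx":0,"wy":0,"wz":0,"claw":50},{"dx":0,"dy":0,"dz":0,"wx":0,"wy":0,"wz":0,"claw":50}]'| grep -E "pos|^force"
python3 -m handwheel '[{"dx":0,"dy":0,"dz":0,"wx":0,"wy":0,"wz":0,"claw":70},{"dx":0,"dy":0,"dz":0,"wx":0,"wy":0,"wz":0,"claw":75},{"dx":0,"dy":0,"dz":0,"wx":0,"wy":0,"wz":0,"claw":90},{"dx":0,"dy":0,"dz":0,"wx":0,"wy":0,"wz":0,"claw":100},{"dx":0,"dy":0,"dz":0,"wx":0,"wy":0,"wz":0,"claw":100}]'
python3 -m handwheel '[{"dx":0,"dy":0,"dz":-1.5,"wx":0,"wy":0,"wz":0,"claw":100},{"dx":0,"dy":0,"dz":-3,"wx":0,"wy":0,"wz":0,"claw":100},{"dx":0,"dy":0,"dz":-5,"wx":0,"wy":0,"wz":0,"claw":100},{"dx":0,"dy":0,"dz":0,"wx":0,"wy":0,"wz":0,"claw":100},{"dx":0,"dy":0,"dz":0,"wx":0,"wy":0,"wz":0,"claw":100}]' | head -2
python3 - <<'E'
from h import *
c=optics.grab_frame("wrist");cv2.imwrite("pics/p1.png",c["frame"]);p,R=pose()
for X in(gap(1),gap(-1)):
  print(proj(c,X+ax(CY)[0]*.028).round(1),proj(c,X-ax(CY)[0]*.028).round(1))
plan(grasp(rackjar(2),RT,.11,.012),RT,8)
E
```

```text
position: [0.5247, 0.1934, 0.0767]
force: [-1.9, 2.1, 8.4]
clock: 13.68
position: [0.5245, 0.1933, 0.0764]
tool_rot: [3.141, 0.001, 1.825]
force: [-0.5, -0.4, -1.1]
grip_width: 0.085
finger_force: 0.0
clock: 14.3
position: [0.5244, 0.1931, 0.172]
[290.2 198.8] [219.9 198.7]
[288.5 248. ] [221.5 247.9]
total mm [ 110.5 -382.2   28.3] tool mm [-397.7   11.   -27.7] rot [ 0.524 -0.001 -0.009]
[-4.97, 0.14, -0.35] [0.066, -0.0, -0.001]
[-4.97, 0.11, -0.35] [0.066, -0.0, -0.001]
[-4.97, 0.08, -0.36] [0.066, -0.0, -0.001]
[-4.97, 0.05, -0.36] [0.066, -0.0, -0.001]
[-4.97, 0.02, -0.36] [0.066, -0.0, -0.001]
[-4.97, -0.01, -0.36] [0.066, -0.0, -0.001]
[-4.97, -0.04, -0.36] [0.066, -0.0, -0.001]
[-4.97, -0.07, -0.36] [0.066, -0.0, -0.001]
```

View pics/p1.png

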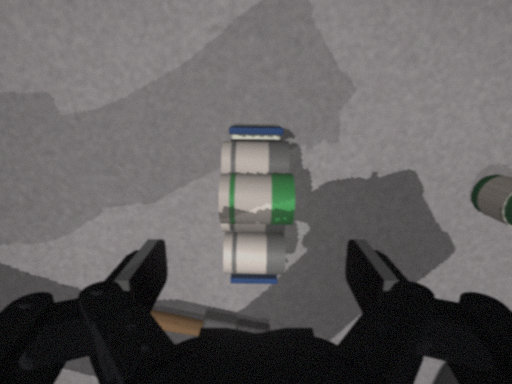

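Jar 1 lies at (219..295, 174..224), centre (257,199) against a predicted (255,199): saddled and flush. Next is the second green jar (third trough), with a higher travel path.

```bash
python3 -m handwheel '[{"dx":-2,"dy":0,"dz":-3.5,"wx":0,"wy":0,"wz":0,"claw":100},{"dx":-5,"dy":0.2,"dz":-2,"wx":0.075,"wy":0,"wz":0,"claw":100},{"dx":-5.3,"dy":0.2,"dz":-0.4,"wx":0.075,"wy":0,"wz":0,"claw":100},{"dx":-5.5,"dy":0.2,"dz":-0.4,"wx":0.075,"wy":0,"wz":-0.009,"claw":100},{"dx":-5.5,"dy":0.1,"dz":-0.4,"wx":0.075,"wy":0,"wz":0,"claw":100},{"dx":-5.5,"dy":0,"dz":-0.4,"wx":0.075,"wy":0,"wz":0,"claw":100},{"dx":-5.5,"dy":0,"dz":-0.4,"wx":0.075,"wy":0,"wz":0,"claw":100},{"dx":-5,"dy":0,"dz":-0.4,"wx":0.074,"wy":0,"wz":0,"claw":100}]'|grep -E "clock|pos"
python3 -m handwheel '[{"dx":0,"dy":0,"dz":0,"wx":0,"wy":0,"wz":0,"claw":100},{"dx":0,"dy":0,"dz":0,"wx":0,"wy":0,"wz":0,"claw":100}]'|grep -E "pos"
cat > see.py <<'E'
from h import *
import sys
from fit import hue
i=int(sys.argv[1]);nm=sys.argv[2]
plan(grasp(rackjar(i),RT,.06,.012),RT,1)
c=optics.grab_frame("wrist");ms=optics.masks_of("jar_blue" if nm=="b" else "jar_green_a","wrist")
print("pred",proj(c,rackjar(i)).round(1),[ (round(m["p"],2),np.round(m["rect"])) for m in ms if m["p"]>.3])
u=proj(c,rackjar(i)+np.array([np.cos(RY)*.866,np.sin(RY)*.866,-.5])*.021);print("lid pred",u.round(1))
M=hue(c,nm);M[:,:200]=0;M[:,330:]=0
n,l,st,ce=cv2.connectedComponentsWithStats(M.astype(np.uint8))
for j in range(1,n):
    if st[j,4]>60: print("blob",ce[j].round(1),st[j])
E
python3 see.py 2 g
```

```text
clock: 15.35
position: [0.6374, -0.1851, 0.2481]
position: [0.6373, -0.1824, 0.2477]
total mm [-26.9 -13.5 -92.5] tool mm [-6.1 20.7 94.8] rot [ 0.001 -0.     0.002]
[-0.61, 2.07, 9.48] [0.001, -0.0, 0.002]
pred [276.9 186.1] [(0.98, array([247., 169.,  61.,  39.])), (0.77, array([428.,  88.,  77.,  56.]))]
lid pred [298.3 186.1]
blob [256.6 184.9] [255 164   4  41 155]
blob [297.3 185.5] [287 164  21  43 755]
```

```bash
python3 -m handwheel '[{"dx":-0.3,"dy":1,"dz":3,"wx":0,"wy":0,"wz":0.002,"claw":100},{"dx":-0.3,"dy":1,"dz":3.5,"wx":0,"wy":0,"wz":0,"claw":100},{"dx":0,"dy":0.1,"dz":3,"wx":0,"wy":0,"wz":0,"claw":100},{"dx":0,"dy":0,"dz":0,"wx":0,"wy":0,"wz":0,"claw":100},{"dx":0,"dy":0,"dz":0,"wx":0,"wy":0,"wz":0,"claw":100}]'|grep -E "clock|pos"; python3 -c "
from h import *
plan(grasp(rackjar(2),RT,0,.012),RT,1)"
```

```text
clock: 16.42
position: [0.6117, -0.1962, 0.1576]
total mm [-30.2  -7.2 -53.2] tool mm [ 0.9 -0.4 61.6] rot [ 0.002 -0.    -0.002]
[0.09, -0.04, 6.16] [0.002, -0.0, -0.002]
```

```bash
python3 -m handwheel '[{"dx":0.1,"dy":0,"dz":2.6,"wx":0,"wy":0,"wz":0,"claw":100},{"dx":0,"dy":0,"dz":2,"wx":0,"wy":0,"wz":0,"claw":100},{"dx":0,"dy":0,"dz":1.5,"wx":0,"wy":0,"wz":0,"claw":100},{"dx":0,"dy":0,"dz":0,"wx":0,"wy":0,"wz":0,"claw":100},{"dx":0,"dy":0,"dz":0,"wx":0,"wy":0,"wz":0,"claw":100}]'|grep -E "clock|pos|^force"
python3 -c "
from h import *
plan(grasp(rackjar(2),RT,0,.012),RT,1)"
python3 -m handwheel '[{"dx":0,"dy":0,"dz":0,"wx":0,"wy":0,"wz":0,"claw":55},{"dx":0,"dy":0,"dz":0,"wx":0,"wy":0,"wz":0,"claw":50},{"dx":0,"dy":0,"dz":0,"wx":0,"wy":0,"wz":0,"claw":50},{"dx":0,"dy":0,"dz":0,"wx":0,"wy":0,"wz":0,"claw":50}]'
python3 -m handwheel '[{"dx":0,"dy":0,"dz":-0.8,"wx":0,"wy":0,"wz":0,"claw":50},{"dx":0,"dy":0,"dz":-2,"wx":0,"wy":0,"wz":0,"claw":50},{"dx":0,"dy":0,"dz":-3,"wx":0,"wy":0,"wz":0,"claw":50},{"dx":0,"dy":0,"dz":-3,"wx":0,"wy":0,"wz":0,"claw":50},{"dx":0,"dy":0,"dz":-3,"wx":0,"wy":0,"wz":0,"claw":50},{"dx":0,"dy":0,"dz":-3,"wx":0,"wy":0,"wz":0,"claw":50},{"dx":0,"dy":0,"dz":0,"wx":0,"wy":0,"wz":0,"claw":50}]'
cat > held.py <<'E'
from h import *
import sys
c=optics.grab_frame("wrist")
for m in optics.masks_of(sys.argv[1],"wrist")[:3]: print(round(m["p"],2),np.round(m["rect"]))
E
python3 held.py jar_green_a; python3 -c "
from h import *
plan(grasp(gap(-1),RC,.09,.011),RC,8)"
```

```text
clock: 17.05
position: [0.5819, -0.2032, 0.1041]
force: [0.2, 0.1, -0.5]
total mm [-0.4 -0.1  0.3] tool mm [-0.  -0.5 -0. ] rot [ 0.002 -0.    -0.002]
[-0.0, -0.05, -0.0] [0.002, -0.0, -0.002]
clock: 17.55
position: [0.5802, -0.204, 0.105]
tool_rot: [-2.616, 0.001, 1.831]
force: [-9.4, -1.0, 18.6]
grip_width: 0.0552
finger_force: 43.7
clock: 18.42
position: [0.6538, -0.1835, 0.233]
tool_rot: [-2.622, 0.001, 1.832]
force: [-0.1, -0.4, -0.8]
grip_width: 0.0556
finger_force: 44.5
0.94 [190. 212. 134.  89.]
0.69 [404.  76.  80.  62.]
total mm [-117.   333.9  -66.4] tool mm [352.8   9.9  70.8] rot [-0.523  0.003  0.009]
[4.41, 0.12, 0.88] [-0.065, 0.0, 0.001]
[4.41, 0.06, 0.89] [-0.065, 0.0, 0.001]
[4.41, -0.0, 0.9] [-0.065, 0.0, 0.001]
[4.41, -0.07, 0.89] [-0.065, 0.0, 0.001]
[4.41, -0.13, 0.89] [-0.065, 0.0, 0.001]
[4.41, -0.19, 0.88] [-0.065, 0.0, 0.001]
[4.41, -0.25, 0.87] [-0.065, 0.0, 0.001]
[4.41, -0.32, 0.85] [-0.065, 0.0, 0.001]
```

```bash
python3 -m handwheel '[{"dx":4.4,"dy":0.1,"dz":0.9,"wx":-0.065,"wy":0,"wz":0.001,"claw":50},{"dx":4.4,"dy":0.05,"dz":0.9,"wx":-0.065,"wy":0,"wz":0.001,"claw":50},{"dx":4.4,"dy":0,"dz":0.9,"wx":-0.065,"wy":0,"wz":0.001,"claw":50},{"dx":4.4,"dy":-0.05,"dz":0.9,"wx":-0.065,"wy":0,"wz":0.001,"claw":50},{"dx":4.4,"dy":-0.1,"dz":0.9,"wx":-0.065,"wy":0,"wz":0.001,"claw":50},{"dx":4.4,"dy":-0.2,"dz":0.9,"wx":-0.065,"wy":0,"wz":0.001,"claw":50},{"dx":4.4,"dy":-0.25,"dz":0.9,"wx":-0.065,"wy":0,"wz":0.001,"claw":50},{"dx":4.4,"dy":-0.3,"dz":0.8,"wx":-0.068,"wy":0.003,"wz":0.002,"claw":50}]'|grep -E "clock|pos"
python3 -m handwheel '[{"dx":0,"dy":0,"dz":0,"wx":0,"wy":0,"wz":0,"claw":50},{"dx":0,"dy":0,"dz":0,"wx":0,"wy":0,"wz":0,"claw":50},{"dx":0,"dy":0,"dz":0,"wx":0,"wy":0,"wz":0,"claw":50}]'|grep -E "pos"
python3 -c "
from h import *
plan(grasp(gap(-1),RC,0,.009),RC,1)"
```

```text
clock: 19.52
position: [0.5341, 0.1493, 0.1636]
position: [0.5358, 0.1476, 0.1641]
total mm [ -0.5   2.1 -87.5] tool mm [ 2.1  0.1 87.5] rot [-0.001 -0.    -0.002]
[0.21, 0.01, 8.75] [-0.001, -0.0, -0.002]
```

```bash
python3 -m handwheel '[{"dx":0.1,"dy":0,"dz":2.5,"wx":0,"wy":0,"wz":0,"claw":50},{"dx":0.05,"dy":0,"dz":3,"wx":0,"wy":0,"wz":0,"claw":50},{"dx":0,"dy":0,"dz":2,"wx":0,"wy":0,"wz":0,"claw":50},{"dx":0,"dy":0,"dz":0.3,"wx":0,"wy":0,"wz":0,"claw":50},{"dx":0,"dy":0,"dz":0,"wx":0,"wy":0,"wz":0,"claw":50},{"dx":0,"dy":0,"dz":0,"wx":0,"wy":0,"wz":0,"claw":50}]'|grep -E "clock|pos|^force"
python3 -m handwheel '[{"dx":0,"dy":0,"dz":0.3,"wx":0,"wy":0,"wz":0,"claw":50},{"dx":0,"dy":0,"dz":0,"wx":0,"wy":0,"wz":0,"claw":50}]'|grep -E "clock|pos|^force"
python3 -m handwheel '[{"dx":0,"dy":0,"dz":0.2,"wx":0,"wy":0,"wz":0,"claw":50},{"dx":0,"dy":0,"dz":0,"wx":0,"wy":0,"wz":0,"claw":50}]'|grep -E "clock|pos|^force"
```

```text
clock: 20.65
position: [0.5357, 0.1503, 0.0873]
force: [0.2, -0.1, -1.0]
clock: 20.9
position: [0.5352, 0.1501, 0.0834]
force: [-0.3, -0.1, -0.3]
clock: 21.15
position: [0.5351, 0.1502, 0.0812]
force: [-0.4, -0.8, -1.3]
```

```bash
python3 -m handwheel '[{"dx":0,"dy":0,"dz":0.2,"wx":0,"wy":0,"wz":0,"claw":50},{"dx":0,"dy":0,"dz":0,"wx":0,"wy":0,"wz":0,"claw":50}]'|grep -E "pos|^force"
python3 -m handwheel '[{"dx":0,"dy":0,"dz":0.15,"wx":0,"wy":0,"wz":0,"claw":50},{"dx":0,"dy":0,"dz":0,"wx":0,"wy":0,"wz":0,"claw":50}]'|grep -E "pos|^force"
python3 -m handwheel '[{"dx":0,"dy":0,"dz":0.1,"wx":0,"wy":0,"wz":0,"claw":50},{"dx":0,"dy":0,"dz":0,"wx":0,"wy":0,"wz":0,"claw":50}]'|grep -E "clock|pos|^force"
```

```text
position: [0.5351, 0.1502, 0.0792]
force: [-0.4, 0.6, -0.2]
position: [0.5351, 0.1502, 0.0778]
force: [-0.3, 0.2, -0.5]
clock: 21.9
position: [0.5351, 0.1502, 0.0768]
force: [-0.6, -1.4, -1.3]
```

```bash
python3 -m handwheel '[{"dx":0,"dy":0,"dz":0.1,"wx":0,"wy":0,"wz":0,"claw":50},{"dx":0,"dy":0,"dz":0,"wx":0,"wy":0,"wz":0,"claw":50}]'|grep -E "pos|^force"
python3 -m handwheel '[{"dx":0,"dy":0,"dz":0.1,"wx":0,"wy":0,"wz":0,"claw":50},{"dx":0,"dy":0,"dz":0,"wx":0,"wy":0,"wz":0,"claw":50}]'|grep -E "clock|pos|^force"
```

```text
position: [0.5351, 0.1502, 0.0758]
force: [-0.2, -0.1, -0.2]
clock: 22.4
position: [0.5352, 0.1502, 0.0749]
force: [0.7, -0.4, 1.4]
```

```bash
python3 -m handwheel '[{"dx":0,"dy":0,"dz":0.1,"wx":0,"wy":0,"wz":0,"claw":50},{"dx":0,"dy":0,"dz":0,"wx":0,"wy":0,"wz":0,"claw":50}]'|grep -E "pos|^force"
```

```text
position: [0.5355, 0.1501, 0.0746]
force: [-3.3, -3.9, 14.9]
```

```bash
python3 -m handwheel '[{"dx":0,"dy":0,"dz":-0.05,"wx":0,"wy":0,"wz":0,"claw":50},{"dx":0,"dy":0,"dz":0,"wx":0,"wy":0,"wz":0,"claw":70},{"dx":0,"dy":0,"dz":0,"wx":0,"wy":0,"wz":0,"claw":75},{"dx":0,"dy":0,"dz":0,"wx":0,"wy":0,"wz":0,"claw":90},{"dx":0,"dy":0,"dz":0,"wx":0,"wy":0,"wz":0,"claw":100},{"dx":0,"dy":0,"dz":0,"wx":0,"wy":0,"wz":0,"claw":100}]' | grep -E "grip|^force"
python3 -m handwheel '[{"dx":0,"dy":0,"dz":-1.5,"wx":0,"wy":0,"wz":0,"claw":100},{"dx":0,"dy":0,"dz":-3,"wx":0,"wy":0,"wz":0,"claw":100},{"dx":0,"dy":0,"dz":-5,"wx":0,"wy":0,"wz":0,"claw":100},{"dx":0,"dy":0,"dz":-4,"wx":0,"wy":0,"wz":0,"claw":100},{"dx":0,"dy":0,"dz":0,"wx":0,"wy":0,"wz":0,"claw":100},{"dx":0,"dy":0,"dz":0,"wx":0,"wy":0,"wz":0,"claw":100}]' | head -2
cat > chk.py <<'E'
from fit import *
c=optics.grab_frame("wrist");X=ax(CY)[0] if callable(ax) else None
def show(nm,s):
    ctr=gap(s); lid=ctr+X*.0201
    M=hue(c,nm).astype(np.uint8);n,l,st,ce=cv2.connectedComponentsWithStats(M);u=proj(c,lid)
    j=[j for j in range(1,n) if st[j,4]>40];j=sorted(j,key=lambda j:np.hypot(*(ce[j]-u)))[:2]
    print(nm,s,"lid pred",u.round(1),[(ce[k].round(1),st[k,:5].tolist()) for k in j],"px/mm",round(np.hypot(*(proj(c,ctr+X*.01)-proj(c,ctr)))/10,2))
show("g",1);show("g",-1)
import sys
if len(sys.argv)>1: show("b",0)
for m in optics.masks_of("jar_green_a","wrist"): print(round(m["p"],2),np.round(m["rect"]))
E
python3 chk.py; python3 -c "
from h import *
plan(grasp(rackjar(3),RT,.11,.011),RT,9)"
```

```text
force: [1.5, 0.3, 0.2]
grip_width: 0.0853
clock: 24.15
position: [0.535, 0.15, 0.2096]
g 1 lid pred [279.3 138.1] [(array([281.9, 137.2]), [271, 114, 23, 48, 999]), (array([235.3, 136.7]), [233, 114, 6, 46, 209])] px/mm 1.14
g -1 lid pred [278.3 185.7] [(array([280.1, 185.6]), [270, 163, 22, 46, 879]), (array([235.7, 184.8]), [234, 164, 5, 43, 174])] px/mm 1.09
0.58 [223. 113.  71.  48.]
total mm [ 114.9 -393.2   -8.2] tool mm [-409.4   13.     7.9] rot [ 0.522 -0.003 -0.01 ]
[-4.55, 0.14, 0.09] [0.058, -0.0, -0.001]
[-4.55, 0.14, 0.08] [0.058, -0.0, -0.001]
[-4.55, 0.14, 0.07] [0.058, -0.0, -0.001]
[-4.55, 0.14, 0.07] [0.058, -0.0, -0.001]
[-4.55, 0.14, 0.06] [0.058, -0.0, -0.001]
[-4.55, 0.14, 0.05] [0.058, -0.0, -0.001]
[-4.55, 0.14, 0.05] [0.058, -0.0, -0.001]
[-4.55, 0.14, 0.04] [0.058, -0.0, -0.001]
[-4.55, 0.13, 0.04] [0.058, -0.0, -0.001]
```

Both green jars are within about 2 mm of the predicted spots. Now the blue jar.

```bash
python3 -m handwheel '[{"dx":-4,"dy":0.1,"dz":-2.5,"wx":0.05,"wy":0,"wz":0,"claw":100},{"dx":-5.2,"dy":0.15,"dz":-1,"wx":0.067,"wy":0,"wz":-0.01,"claw":100},{"dx":-5.2,"dy":0.15,"dz":0,"wx":0.067,"wy":0,"wz":0,"claw":100},{"dx":-5.3,"dy":0.15,"dz":0,"wx":0.067,"wy":0,"wz":0,"claw":100},{"dx":-5.3,"dy":0.15,"dz":0,"wx":0.067,"wy":0,"wz":0,"claw":100},{"dx":-5.3,"dy":0.15,"dz":0,"wx":0.067,"wy":0,"wz":0,"claw":100},{"dx":-5.3,"dy":0.15,"dz":0,"wx":0.067,"wy":0,"wz":0,"claw":100},{"dx":-5.3,"dy":0.15,"dz":0,"wx":0.07,"wy":0,"wz":0,"claw":100}]'|grep -E "clock|pos"
python3 -m handwheel '[{"dx":0,"dy":0,"dz":0,"wx":0,"wy":0,"wz":0,"claw":100},{"dx":0,"dy":0,"dz":0,"wx":0,"wy":0,"wz":0,"claw":100}]'|grep -E "pos"
python3 see.py 3 b
```

```text
clock: 25.35
position: [0.6515, -0.2438, 0.2408]
position: [0.6514, -0.2413, 0.2403]
total mm [-26.4  -8.7 -85.2] tool mm [-1.6 18.4 87.7] rot [ 0.002 -0.001  0.001]
[-0.16, 1.84, 8.77] [0.002, -0.001, 0.001]
pred [275.  183.5] [(0.77, array([239., 159.,  65.,  44.])), (0.7, array([174., 120.,  46.,  35.]))]
lid pred [297.  183.5]
blob [253.2 182.2] [251 161   5  42 184]
blob [295.  182.4] [285 161  21  44 814]
blob [237.6 319.8] [ 208  300   67   35 1241]
```

```bash
python3 -m handwheel '[{"dx":-0.1,"dy":0.9,"dz":3,"wx":0,"wy":0,"wz":0,"claw":100},{"dx":0,"dy":0.8,"dz":3,"wx":0,"wy":0,"wz":0,"claw":100},{"dx":0,"dy":0,"dz":2.8,"wx":0,"wy":0,"wz":0,"claw":100},{"dx":0,"dy":0,"dz":0,"wx":0,"wy":0,"wz":0,"claw":100},{"dx":0,"dy":0,"dz":0,"wx":0,"wy":0,"wz":0,"claw":100}]'|grep -E "clock|pos"; python3 -c "
from h import *
plan(grasp(rackjar(3),RT,0,.011),RT,1)"
```

```text
clock: 26.42
position: [0.6244, -0.2502, 0.158]
total mm [-27.8  -7.1 -52.8] tool mm [ 0.3  1.3 60.1] rot [ 0.003 -0.001 -0.   ]
[0.03, 0.13, 6.01] [0.003, -0.001, -0.0]
```

```bash
python3 -m handwheel '[{"dx":0,"dy":0,"dz":2.6,"wx":0,"wy":0,"wz":0,"claw":100},{"dx":0,"dy":0,"dz":2,"wx":0,"wy":0,"wz":0,"claw":100},{"dx":0,"dy":0,"dz":1.4,"wx":0,"wy":0,"wz":0,"claw":100},{"dx":0,"dy":0,"dz":0,"wx":0,"wy":0,"wz":0,"claw":100},{"dx":0,"dy":0,"dz":0,"wx":0,"wy":0,"wz":0,"claw":100}]'|grep -E "clock|pos|^force"
python3 -m handwheel '[{"dx":0,"dy":0,"dz":0,"wx":0,"wy":0,"wz":0,"claw":55},{"dx":0,"dy":0,"dz":0,"wx":0,"wy":0,"wz":0,"claw":50},{"dx":0,"dy":0,"dz":0,"wx":0,"wy":0,"wz":0,"claw":50},{"dx":0,"dy":0,"dz":0,"wx":0,"wy":0,"wz":0,"claw":50}]'
python3 -m handwheel '[{"dx":0,"dy":0,"dz":-0.8,"wx":0,"wy":0,"wz":0,"claw":50},{"dx":0,"dy":0,"dz":-2,"wx":0,"wy":0,"wz":0,"claw":50},{"dx":0,"dy":0,"dz":-3,"wx":0,"wy":0,"wz":0,"claw":50},{"dx":0,"dy":0,"dz":-3,"wx":0,"wy":0,"wz":0,"claw":50},{"dx":0,"dy":0,"dz":-3,"wx":0,"wy":0,"wz":0,"claw":50},{"dx":0,"dy":0,"dz":-3.5,"wx":0,"wy":0,"wz":0,"claw":50},{"dx":0,"dy":0,"dz":0,"wx":0,"wy":0,"wz":0,"claw":50}]'
python3 held.py jar_blue; python3 -c "
from h import *
plan(grasp(gap(0),RC,.08,.011),RC,8)"
```

```text
clock: 27.05
position: [0.5955, -0.258, 0.1054]
force: [-0.0, -0.1, 0.1]
clock: 27.55
position: [0.5942, -0.2585, 0.1058]
tool_rot: [-2.618, -0.001, 1.833]
force: [-5.3, 0.8, 11.9]
grip_width: 0.0556
finger_force: 42.4
clock: 28.42
position: [0.67, -0.2375, 0.2391]
tool_rot: [-2.623, -0.0, 1.834]
force: [-0.8, -0.3, -1.9]
grip_width: 0.0556
finger_force: 43.4
0.91 [180. 119.  29.  38.]
0.57 [190. 213. 134.  85.]
total mm [-138.4  408.8  -48.4] tool mm [430.7   0.6  56.2] rot [-0.522  0.001  0.011]
[5.38, 0.01, 0.7] [-0.065, 0.0, 0.001]
[5.38, -0.05, 0.7] [-0.065, 0.0, 0.001]
[5.38, -0.1, 0.7] [-0.065, 0.0, 0.001]
[5.38, -0.15, 0.69] [-0.065, 0.0, 0.001]
[5.38, -0.2, 0.68] [-0.065, 0.0, 0.001]
[5.38, -0.25, 0.67] [-0.065, 0.0, 0.001]
[5.38, -0.3, 0.65] [-0.065, 0.0, 0.001]
[5.38, -0.35, 0.63] [-0.065, 0.0, 0.001]
```

```bash
python3 -m handwheel '[{"dx":5.4,"dy":0,"dz":0.7,"wx":-0.065,"wy":0,"wz":0.001,"claw":50},{"dx":5.4,"dy":-0.05,"dz":0.7,"wx":-0.065,"wy":0,"wz":0.001,"claw":50},{"dx":5.4,"dy":-0.1,"dz":0.7,"wx":-0.065,"wy":0,"wz":0.001,"claw":50},{"dx":5.4,"dy":-0.15,"dz":0.7,"wx":-0.065,"wy":0,"wz":0.001,"claw":50},{"dx":5.4,"dy":-0.2,"dz":0.7,"wx":-0.065,"wy":0,"wz":0.001,"claw":50},{"dx":5.3,"dy":-0.25,"dz":0.7,"wx":-0.065,"wy":0,"wz":0.002,"claw":50},{"dx":5.3,"dy":-0.3,"dz":0.6,"wx":-0.065,"wy":0,"wz":0.002,"claw":50},{"dx":5.3,"dy":-0.3,"dz":0.6,"wx":-0.067,"wy":0,"wz":0.002,"claw":50}]'|grep -E "clock|pos"
python3 -m handwheel '[{"dx":0,"dy":0,"dz":0,"wx":0,"wy":0,"wz":0,"claw":50},{"dx":0,"dy":0,"dz":0,"wx":0,"wy":0,"wz":0,"claw":50},{"dx":0,"dy":0,"dz":0,"wx":0,"wy":0,"wz":0,"claw":50}]'|grep -E "pos"
python3 -c "
from h import *
plan(grasp(gap(0),RC,0,.010),RC,1)"
```

```text
clock: 29.52
position: [0.5292, 0.1694, 0.1883]
position: [0.531, 0.1674, 0.1886]
total mm [ -1.    3.1 -79.2] tool mm [ 3.3 -0.1 79.2] rot [-0.001  0.001 -0.002]
[0.33, -0.01, 7.92] [-0.001, 0.001, -0.002]
```

```bash
python3 -m handwheel '[{"dx":0.15,"dy":0.05,"dz":2.5,"wx":0,"wy":0,"wz":0,"claw":50},{"dx":0.15,"dy":0.05,"dz":2.5,"wx":0,"wy":0,"wz":0,"claw":50},{"dx":0,"dy":0,"dz":1.7,"wx":0,"wy":0,"wz":0,"claw":50},{"dx":0,"dy":0,"dz":0.3,"wx":0,"wy":0,"wz":0,"claw":50},{"dx":0,"dy":0,"dz":0,"wx":0,"wy":0,"wz":0,"claw":50},{"dx":0,"dy":0,"dz":0,"wx":0,"wy":0,"wz":0,"claw":50}]'|grep -E "clock|pos|^force"
python3 -m handwheel '[{"dx":0,"dy":0,"dz":0.2,"wx":0,"wy":0,"wz":0,"claw":50},{"dx":0,"dy":0,"dz":0,"wx":0,"wy":0,"wz":0,"claw":50}]'|grep -E "pos|^force"
python3 -m handwheel '[{"dx":0,"dy":0,"dz":0.15,"wx":0,"wy":0,"wz":0,"claw":50},{"dx":0,"dy":0,"dz":0,"wx":0,"wy":0,"wz":0,"claw":50}]'|grep -E "pos|^force"
```

```text
clock: 30.65
position: [0.5313, 0.1719, 0.1196]
force: [0.7, -0.5, -0.4]
position: [0.5309, 0.1717, 0.117]
force: [0.4, 0.3, -1.0]
position: [0.5308, 0.1718, 0.1153]
force: [0.3, -0.0, -0.5]
```

```bash
python3 -m handwheel '[{"dx":-0.1,"dy":0,"dz":0.15,"wx":0,"wy":0,"wz":0,"claw":50},{"dx":0,"dy":0,"dz":0.1,"wx":0,"wy":0,"wz":0,"claw":50},{"dx":0,"dy":0,"dz":0,"wx":0,"wy":0,"wz":0,"claw":50}]'|grep -E "pos|^force"
python3 -m handwheel '[{"dx":0,"dy":0,"dz":0.1,"wx":0,"wy":0,"wz":0,"claw":50},{"dx":0,"dy":0,"dz":0,"wx":0,"wy":0,"wz":0,"claw":50}]'|grep -E "pos|^force"
python3 -m handwheel '[{"dx":0,"dy":0,"dz":0.1,"wx":0,"wy":0,"wz":0,"claw":50},{"dx":0,"dy":0,"dz":0,"wx":0,"wy":0,"wz":0,"claw":50}]'|grep -E "pos|^force"
```

```text
position: [0.5311, 0.1708, 0.1128]
force: [-0.2, -0.2, 0.4]
position: [0.5311, 0.1708, 0.1118]
force: [0.4, 0.1, -1.6]
position: [0.5311, 0.1708, 0.1108]
force: [-0.4, -0.1, -1.0]
```

```bash
python3 -m handwheel '[{"dx":0,"dy":0,"dz":0.1,"wx":0,"wy":0,"wz":0,"claw":50},{"dx":0,"dy":0,"dz":0,"wx":0,"wy":0,"wz":0,"claw":50}]'|grep -E "pos|^force"
python3 -m handwheel '[{"dx":0,"dy":0,"dz":0.1,"wx":0,"wy":0,"wz":0,"claw":50},{"dx":0,"dy":0,"dz":0,"wx":0,"wy":0,"wz":0,"claw":50}]'|grep -E "pos|^force"
```

```text
position: [0.5311, 0.1708, 0.1098]
force: [0.2, 0.2, -0.2]
position: [0.5314, 0.1707, 0.1092]
force: [-0.8, -2.2, 6.3]
```

Contact is made at the expected height (0.1092 + ~0.010), so I release it.

```bash
python3 -m handwheel '[{"dx":0,"dy":0,"dz":0,"wx":0,"wy":0,"wz":0,"claw":70},{"dx":0,"dy":0,"dz":0,"wx":0,"wy":0,"wz":0,"claw":75},{"dx":0,"dy":0,"dz":0,"wx":0,"wy":0,"wz":0,"claw":90},{"dx":0,"dy":0,"dz":0,"wx":0,"wy":0,"wz":0,"claw":100},{"dx":0,"dy":0,"dz":0,"wx":0,"wy":0,"wz":0,"claw":100}]' | grep -E "grip|^force"
python3 -m handwheel '[{"dx":0,"dy":0,"dz":-1.5,"wx":0,"wy":0,"wz":0,"claw":100},{"dx":0,"dy":0,"dz":-3,"wx":0,"wy":0,"wz":0,"claw":100},{"dx":0,"dy":0,"dz":-5,"wx":0,"wy":0,"wz":0,"claw":100},{"dx":0,"dy":0,"dz":-4,"wx":0,"wy":0,"wz":0,"claw":100},{"dx":0,"dy":0,"dz":0,"wx":0,"wy":0,"wz":0,"claw":100},{"dx":0,"dy":0,"dz":0,"wx":0,"wy":0,"wz":0,"claw":100},{"dx":0,"dy":0,"dz":0,"wx":0,"wy":0,"wz":0,"claw":100}]' | head -2
python3 chk.py b
```

```text
force: [-0.3, 0.5, 0.6]
grip_width: 0.0855
clock: 34.02
position: [0.5307, 0.1708, 0.2432]
g 1 lid pred [275.  155.8] [(array([277.1, 149.2]), [268, 135, 19, 29, 499]), (array([236.7, 149.1]), [235, 135, 5, 28, 104])] px/mm 1.0
g -1 lid pred [274.3 196.8] [(array([274.8, 211.8]), [267, 207, 17, 10, 148]), (array([277.1, 149.2]), [268, 135, 19, 29, 499])] px/mm 0.96
b 0 lid pred [276.8 185. ] [(array([280.2, 185. ]), [270, 163, 22, 45, 896]), (array([235.8, 183.8]), [234, 163, 5, 43, 183])] px/mm 1.09
0.93 [228. 135.  60.  30.]
0.58 [229. 210.  54.  11.]
```

```bash
python3 -c "
from h import *
print(job_done())"
```

```text
the job is handed in; nothing more can be done
None
```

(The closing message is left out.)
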